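# Bolt down the sample rack and shingle it with leather panels

## Task

First turn the wrench on the rack's hold-down bolt clockwise until the bolt is home and the wrench handle breaks over. Then lay all the leather sample panels on the sloping rack like shingles, from the bottom up: one to each line without a gap, the first on the starter batten at the lowest line, each lower edge on its line, centred and square, each overlapping the panel below. Finally stand the steel press weight, knob up, on the middle of the topmost panel, and leave the jar, mallet and brush alone.

Things in the scene. Friction and masses are not known exactly. Their poses are not given: they have to be found in the camera images.
- deck: Plywood deck of the fixed rack, 126 mm wide, sloping up 24 degrees away from the robot; place and yaw vary. Origin on its upper face at line 0, midway across, 23 mm above the bench; x up the slope, y across to the left, z square out of the face. It runs from x = -35 to 330 mm; thin black lines cross it at x = 0, 55, 110, 165, 220, 275 mm (line 0, the lowest, to line 5).
- batten (a point): Starter batten: wooden strip fixed across the deck just above line 0 (x about 3 to 20 mm, full width, 18 mm high, top bevelled); point in the middle of its top. It props the lower end of the first panel so that the first lies at the same angle as the rest.
- lie0 (a point): Where the centre of the first panel belongs: 45.2 mm up-slope of line 0, 15.7 mm out from the deck. Panel length up the slope, lower edge over its line and 20 mm off the deck, upper end on the deck, so 12.6 degrees flatter than the deck (11.4 degrees from level). Each next panel lies the same way one line (55 mm) higher, flat on the panel below. Axes as the deck's.
- bolt (a joint): Hold-down bolt of the rack, upright, on a steel flange at the rack's right side, with the wrench standing on it. Value grows clockwise seen from above; starts at 0 to 0.5 rad, drags lightly (0.35 N m, about 2.5 N at the grip) and stays where it is left; it comes fully home at 1.0 rad, a hard stop.
- bolt_axis (a point): Point on the bolt's vertical axis at the height of the wrench (58 mm above the bench).
- wrench (a joint): Break-over hinge of the click wrench, 42 mm out from the bolt axis, between head and handle. 0 = straight; once the bolt is home a push of about 11 N at the grip bends it clockwise (up to 0.35 rad, 17 N); it springs straight when released. Well bent (over 0.15 rad) counts as broken over.
- wrench_grip (a point): Middle of the wrench's black rubber handle, 152 mm from the bolt axis; handle level, 22 mm thick, rubber part 105 mm long, x points along it away from the bolt; 58 mm above the bench, free all round.
- panel1_c (a point): Leather-covered sample panel, a flat tan slab 90 x 56 x 12 mm (x 90 along its length, y 56, z thickness), 60 g, plain ply edges, both faces and both ends alike; point at its centre. Starts flat on the bench, or is absent.
- panel2_c (a point): Leather-covered sample panel, a flat tan slab 90 x 56 x 12 mm (x 90 along its length, y 56, z thickness), 60 g, plain ply edges, both faces and both ends alike; point at its centre. Starts flat on the bench, or is absent.
- panel3_c (a point): Leather-covered sample panel, a flat tan slab 90 x 56 x 12 mm (x 90 along its length, y 56, z thickness), 60 g, plain ply edges, both faces and both ends alike; point at its centre. Starts flat on the bench, or is absent.
- panel4_c (a point): Leather-covered sample panel, a flat tan slab 90 x 56 x 12 mm (x 90 along its length, y 56, z thickness), 60 g, plain ply edges, both faces and both ends alike; point at its centre. Starts flat on the bench, or is absent.
- panel5_c (a point): Leather-covered sample panel, a flat tan slab 90 x 56 x 12 mm (x 90 along its length, y 56, z thickness), 60 g, plain ply edges, both faces and both ends alike; point at its centre. Starts flat on the bench, or is absent.
- weight_c (a point): Steel press weight: block 60 x 44 x 18 mm (x along the 60) with a dark wooden knob on top, 22 mm across, from 15 to 41 mm above this point (short 12 mm neck below it); about 0.4 kg. Point at the centre of the steel block, 9 mm above its underside.
- jar: Amber jar with a steel lid, 64 mm across, 85 mm tall, origin under its base. A bystander: leave it alone.
- mallet: Wooden mallet lying flat, head 52 x 85 x 52 mm at the origin, handle 210 mm along -x. A bystander.
- brush: Flat brush lying on the bench, along x. A bystander.
Mind the look-alikes: they are no part of the job. What is shaped like the part that bears panel2_c but pink is not meant.

How it is judged:
On the way, in this order (a step that is already met when the one before it is completed fails the run):
1. the bolt is home and the wrench handle has broken over (value of joint bolt above 0.93 rad and value of joint wrench above 0.12 rad), for 0.1 s.
2. a panel lies properly at line 0 (((y of panel1_c in the frame of deck between -0.012 and 0.012 m and z of panel1_c in the frame of deck between 0.0097 and 0.0217 m and angle between the x axis of panel1_c and the y axis of deck, either way round above 1.43 rad and angle between the z axis of panel1_c and the z axis of deck, either way round between 0.1 and 0.34 rad and x of panel1_c in the frame of deck between 0.0362 and 0.0542 m) or (y of panel2_c in the frame of deck between -0.012 and 0.012 m and z of panel2_c in the frame of deck between 0.0097 and 0.0217 m and angle between the x axis of panel2_c and the y axis of deck, either way round above 1.43 rad and angle between the z axis of panel2_c and the z axis of deck, either way round between 0.1 and 0.34 rad and x of panel2_c in the frame of deck between 0.0362 and 0.0542 m) or (y of panel3_c in the frame of deck between -0.012 and 0.012 m and z of panel3_c in the frame of deck between 0.0097 and 0.0217 m and angle between the x axis of panel3_c and the y axis of deck, either way round above 1.43 rad and angle between the z axis of panel3_c and the z axis of deck, either way round between 0.1 and 0.34 rad and x of panel3_c in the frame of deck between 0.0362 and 0.0542 m) or (y of panel4_c in the frame of deck between -0.012 and 0.012 m and z of panel4_c in the frame of deck between 0.0097 and 0.0217 m and angle between the x axis of panel4_c and the y axis of deck, either way round above 1.43 rad and angle between the z axis of panel4_c and the z axis of deck, either way round between 0.1 and 0.34 rad and x of panel4_c in the frame of deck between 0.0362 and 0.0542 m) or (y of panel5_c in the frame of deck between -0.012 and 0.012 m and z of panel5_c in the frame of deck between 0.0097 and 0.0217 m and angle between the x axis of panel5_c and the y axis of deck, either way round above 1.43 rad and angle between the z axis of panel5_c and the z axis of deck, either way round between 0.1 and 0.34 rad and x of panel5_c in the frame of deck between 0.0362 and 0.0542 m))), for 0.2 s.
3. a panel lies properly at line 1 (((y of panel1_c in the frame of deck between -0.012 and 0.012 m and z of panel1_c in the frame of deck between 0.0097 and 0.0217 m and angle between the x axis of panel1_c and the y axis of deck, either way round above 1.43 rad and angle between the z axis of panel1_c and the z axis of deck, either way round between 0.1 and 0.34 rad and x of panel1_c in the frame of deck between 0.0912 and 0.1092 m) or (y of panel2_c in the frame of deck between -0.012 and 0.012 m and z of panel2_c in the frame of deck between 0.0097 and 0.0217 m and angle between the x axis of panel2_c and the y axis of deck, either way round above 1.43 rad and angle between the z axis of panel2_c and the z axis of deck, either way round between 0.1 and 0.34 rad and x of panel2_c in the frame of deck between 0.0912 and 0.1092 m) or (y of panel3_c in the frame of deck between -0.012 and 0.012 m and z of panel3_c in the frame of deck between 0.0097 and 0.0217 m and angle between the x axis of panel3_c and the y axis of deck, either way round above 1.43 rad and angle between the z axis of panel3_c and the z axis of deck, either way round between 0.1 and 0.34 rad and x of panel3_c in the frame of deck between 0.0912 and 0.1092 m) or (y of panel4_c in the frame of deck between -0.012 and 0.012 m and z of panel4_c in the frame of deck between 0.0097 and 0.0217 m and angle between the x axis of panel4_c and the y axis of deck, either way round above 1.43 rad and angle between the z axis of panel4_c and the z axis of deck, either way round between 0.1 and 0.34 rad and x of panel4_c in the frame of deck between 0.0912 and 0.1092 m) or (y of panel5_c in the frame of deck between -0.012 and 0.012 m and z of panel5_c in the frame of deck between 0.0097 and 0.0217 m and angle between the x axis of panel5_c and the y axis of deck, either way round above 1.43 rad and angle between the z axis of panel5_c and the z axis of deck, either way round between 0.1 and 0.34 rad and x of panel5_c in the frame of deck between 0.0912 and 0.1092 m))), for 0.2 s.
4. a panel lies properly at line 2 (((y of panel1_c in the frame of deck between -0.012 and 0.012 m and z of panel1_c in the frame of deck between 0.0097 and 0.0217 m and angle between the x axis of panel1_c and the y axis of deck, either way round above 1.43 rad and angle between the z axis of panel1_c and the z axis of deck, either way round between 0.1 and 0.34 rad and x of panel1_c in the frame of deck between 0.1462 and 0.1642 m) or (y of panel2_c in the frame of deck between -0.012 and 0.012 m and z of panel2_c in the frame of deck between 0.0097 and 0.0217 m and angle between the x axis of panel2_c and the y axis of deck, either way round above 1.43 rad and angle between the z axis of panel2_c and the z axis of deck, either way round between 0.1 and 0.34 rad and x of panel2_c in the frame of deck between 0.1462 and 0.1642 m) or (y of panel3_c in the frame of deck between -0.012 and 0.012 m and z of panel3_c in the frame of deck between 0.0097 and 0.0217 m and angle between the x axis of panel3_c and the y axis of deck, either way round above 1.43 rad and angle between the z axis of panel3_c and the z axis of deck, either way round between 0.1 and 0.34 rad and x of panel3_c in the frame of deck between 0.1462 and 0.1642 m) or (y of panel4_c in the frame of deck between -0.012 and 0.012 m and z of panel4_c in the frame of deck between 0.0097 and 0.0217 m and angle between the x axis of panel4_c and the y axis of deck, either way round above 1.43 rad and angle between the z axis of panel4_c and the z axis of deck, either way round between 0.1 and 0.34 rad and x of panel4_c in the frame of deck between 0.1462 and 0.1642 m) or (y of panel5_c in the frame of deck between -0.012 and 0.012 m and z of panel5_c in the frame of deck between 0.0097 and 0.0217 m and angle between the x axis of panel5_c and the y axis of deck, either way round above 1.43 rad and angle between the z axis of panel5_c and the z axis of deck, either way round between 0.1 and 0.34 rad and x of panel5_c in the frame of deck between 0.1462 and 0.1642 m))), for 0.2 s.
5. a panel lies properly at line 3 (((y of panel1_c in the frame of deck between -0.012 and 0.012 m and z of panel1_c in the frame of deck between 0.0097 and 0.0217 m and angle between the x axis of panel1_c and the y axis of deck, either way round above 1.43 rad and angle between the z axis of panel1_c and the z axis of deck, either way round between 0.1 and 0.34 rad and x of panel1_c in the frame of deck between 0.2012 and 0.2192 m) or (y of panel2_c in the frame of deck between -0.012 and 0.012 m and z of panel2_c in the frame of deck between 0.0097 and 0.0217 m and angle between the x axis of panel2_c and the y axis of deck, either way round above 1.43 rad and angle between the z axis of panel2_c and the z axis of deck, either way round between 0.1 and 0.34 rad and x of panel2_c in the frame of deck between 0.2012 and 0.2192 m) or (y of panel3_c in the frame of deck between -0.012 and 0.012 m and z of panel3_c in the frame of deck between 0.0097 and 0.0217 m and angle between the x axis of panel3_c and the y axis of deck, either way round above 1.43 rad and angle between the z axis of panel3_c and the z axis of deck, either way round between 0.1 and 0.34 rad and x of panel3_c in the frame of deck between 0.2012 and 0.2192 m) or (y of panel4_c in the frame of deck between -0.012 and 0.012 m and z of panel4_c in the frame of deck between 0.0097 and 0.0217 m and angle between the x axis of panel4_c and the y axis of deck, either way round above 1.43 rad and angle between the z axis of panel4_c and the z axis of deck, either way round between 0.1 and 0.34 rad and x of panel4_c in the frame of deck between 0.2012 and 0.2192 m) or (y of panel5_c in the frame of deck between -0.012 and 0.012 m and z of panel5_c in the frame of deck between 0.0097 and 0.0217 m and angle between the x axis of panel5_c and the y axis of deck, either way round above 1.43 rad and angle between the z axis of panel5_c and the z axis of deck, either way round between 0.1 and 0.34 rad and x of panel5_c in the frame of deck between 0.2012 and 0.2192 m))), for 0.2 s.
At the end, for the whole second after the job is handed in: Bolt home (over 0.90 rad), wrench straight; panels shingled from line 0 up without a gap, each centre within 9 mm along, 12 mm across and 6 mm in height of its proper lie, square within 8 degrees; weight knob up, flat on the topmost panel, within 14 mm of its centre; all released and at rest (value of joint bolt above 0.9 rad and value of joint wrench below 0.06 rad and y of panel1_c in the frame of deck between -0.012 and 0.012 m and z of panel1_c in the frame of deck between 0.0097 and 0.0217 m and angle between the x axis of each of panel1_c, panel2_c, panel3_c, panel4_c, panel5_c and the y axis of deck, either way round above 1.43 rad and angle between the z axis of panel1_c and the z axis of deck, either way round between 0.1 and 0.34 rad and (x of panel1_c in the frame of deck between 0.0362 and 0.0542 m or x of panel1_c in the frame of deck between 0.0912 and 0.1092 m or x of panel1_c in the frame of deck between 0.1462 and 0.1642 m or x of panel1_c in the frame of deck between 0.2012 and 0.2192 m or x of panel1_c in the frame of deck between 0.2562 and 0.2742 m) and y of panel2_c in the frame of deck between -0.012 and 0.012 m and z of panel2_c in the frame of deck between 0.0097 and 0.0217 m and angle between the z axis of panel2_c and the z axis of deck, either way round between 0.1 and 0.34 rad and (x of panel2_c in the frame of deck between 0.0362 and 0.0542 m or x of panel2_c in the frame of deck between 0.0912 and 0.1092 m or x of panel2_c in the frame of deck between 0.1462 and 0.1642 m or x of panel2_c in the frame of deck between 0.2012 and 0.2192 m or x of panel2_c in the frame of deck between 0.2562 and 0.2742 m) and y of panel3_c in the frame of deck between -0.012 and 0.012 m and z of panel3_c in the frame of deck between 0.0097 and 0.0217 m and angle between the z axis of panel3_c and the z axis of deck, either way round between 0.1 and 0.34 rad and (x of panel3_c in the frame of deck between 0.0362 and 0.0542 m or x of panel3_c in the frame of deck between 0.0912 and 0.1092 m or x of panel3_c in the frame of deck between 0.1462 and 0.1642 m or x of panel3_c in the frame of deck between 0.2012 and 0.2192 m or x of panel3_c in the frame of deck between 0.2562 and 0.2742 m) and y of panel4_c in the frame of deck between -0.012 and 0.012 m and z of panel4_c in the frame of deck between 0.0097 and 0.0217 m and angle between the z axis of panel4_c and the z axis of deck, either way round between 0.1 and 0.34 rad and (x of panel4_c in the frame of deck between 0.0362 and 0.0542 m or x of panel4_c in the frame of deck between 0.0912 and 0.1092 m or x of panel4_c in the frame of deck between 0.1462 and 0.1642 m or x of panel4_c in the frame of deck between 0.2012 and 0.2192 m or x of panel4_c in the frame of deck between 0.2562 and 0.2742 m) and y of panel5_c in the frame of deck between -0.012 and 0.012 m and z of panel5_c in the frame of deck between 0.0097 and 0.0217 m and angle between the z axis of panel5_c and the z axis of deck, either way round between 0.1 and 0.34 rad and (x of panel5_c in the frame of deck between 0.0362 and 0.0542 m or x of panel5_c in the frame of deck between 0.0912 and 0.1092 m or x of panel5_c in the frame of deck between 0.1462 and 0.1642 m or x of panel5_c in the frame of deck between 0.2012 and 0.2192 m or x of panel5_c in the frame of deck between 0.2562 and 0.2742 m) and (distance between weight_c and panel1_c below 0.021 m or distance between weight_c and panel2_c below 0.021 m or distance between weight_c and panel3_c below 0.021 m or distance between weight_c and panel4_c below 0.021 m or distance between weight_c and panel5_c below 0.021 m) and angle between weight_c's own z axis and vertical below 0.32 rad and linear speed of each of panel1, panel2, panel3, panel4, panel5, weight below 0.02 m/s); the robot touches nothing.
It fails at once if the jar is disturbed (moved over 4 cm) (distance of jar from where it was at the start of the episode above 0.04 m).
It fails at once if the mallet is disturbed (moved over 4 cm) (distance of mallet from where it was at the start of the episode above 0.04 m).
It fails at once if the brush is disturbed (moved over 4 cm) (distance of brush from where it was at the start of the episode above 0.04 m).
Of panel1, panel2, panel3, panel4, panel5 only 4 to 5 are there at a start; the rules pass over those that are not, and their reading is None.
At some moment in a run one of panel1, panel2, panel3, panel4, panel5 may be knocked a few centimetres aside while the robot is not near it.
Once in a run the grip may slacken for a moment while it holds something.
It also fails if it takes over 210 s, if anything falls off the work surface, if the arm or the gripper's body presses on something with over 40 N, if the wrist force passes 120 N, or if a joint passes its speed limit or range.

## Robot

A 6-joint arm with a two-finger parallel gripper is mounted at the origin on the work surface. World frame = base frame: x ahead of the robot, y to its left, z up, the work surface at z = 0. Lengths are in m, angles in rad, forces in N, time in s.
With the tool pointing down it reaches from about 0.25 to 0.85 m from the base axis. Payload 12.5 kg.
Tool frame: the origin (TCP) lies at the very end of the fingers, on their centre line; the grasp point (between the pads) lies 19 mm behind it; y points along the fingers, x is the direction in which the jaws open and shut, and the axes are right-handed (so a half turn about y gives the same grasp; the last joint's range is limited). The gripper opens to 93 mm and grips with 3 to 60 N. Pads are 15 mm wide; open, the fingers measure 128 mm over their backs; the gripper's body (75 mm by 188 mm) begins 65 mm behind the grasp point.
Start: joints at [1.118, 0.351, 1.652, -0, 1.139, -0.085], TCP at [0.198, 0.513, 0.219] pointing down, gripper open.
Joint ranges: [-2.75, 2.75], [-0.79, 2.1], [0.01, 2.65], [-1.57, 4.71], [0.07, 3.14], [-2.87, 2.87]. Speed limits (rad/s): [2.22, 2.22, 2.79, 3.14, 3.14, 3.14].

## Interface

Orientations are given as a rotation vector (axis times angle).
In Python, from bench import env gives the robot as it stands. The module is installed in compiled form; this text tells all that it offers.
- The arm moves only by the shell command python3 -m crank 'ROWS' [FORCE]. ROWS is JSON, a list of rows, each a list of 5 numbers: the shift along the tool's x, y, z in m, then the turn about the tool's y in degrees, then the finger opening in m, from 0 to 0.093. In form: [[tx, ty, tz, spin, gripper], ...]. A call has exactly 5 rows; each row is the pose to reach, as a shift and turn from the pose commanded when the call began, along the tool's axes at that moment; what a row does not reach only later rows make up. A row lasts 1/12 s, in which the tool goes at most 41.7 mm and 7.16 degrees, less where a joint would pass 70% of its speed; a pose out of reach is approached as far as the arm can. A call with a gripper value outside its range is refused whole. The fingers move at their own pace and stop on an object; FORCE is the grip in N (left out, the last holds). Time passes only in rows, so rows that repeat a pose let the fingers close, or fill a call up. It gives the time, the measured TCP pose, the force and the opening at its end, in the units of the state.
- env.get_state(): the state, without advancing time (a new reading comes with each control period).
- env.get_image(name): name is "scene" or "side" or "wrist"; returns a dict with "image" (384x512x3 uint8, blue, green, red), "K" (3x3 intrinsics, pixels), "camera_from_world" (4x4, takes a point from world to camera coordinates). Camera axes: x right, y up, looking along -z (the intrinsics and any distortion apply to the point x, -y, -z); pixel columns grow to the right and rows downward; lengths in m; the calibration is good to about 2 mm. The wrist camera is an equidistant fisheye: a pixel r from the principal point sees the ray r / f radians off the axis. A picture is of the moment at which its call begins. There is no depth.
- env.hand_in(): hands the job in, once; it reports no verdict.
Trained networks look in the newest picture that a camera, given by its name, has taken for a name from the list of things; names that differ only in an ending like _2 or _b are one class to them, and where a whole thing is asked for, a point or a joint stands for the part that bears it (a point fixed in the world has none). Each returns a list of dicts, best first, with "score" (0 to 1); they miss things now and then, are a little off and sometimes report something else, mostly with a low value. They report only what shows in the picture. A call takes as long as a camera call. They do not tell look-alikes from the thing itself.
- env.boxes_of(camera, label): "box" ([centre column, centre row, width, height] in pixels, round what is visible of it).
- env.trace(camera, label): "mask" (384x512 bool, what is visible of it) and "box" ([centre column, centre row, width, height] in pixels, round what is visible of it).
- env.place_of(camera, label): "point" ([row, column] in pixels: a listed point, or the origin of a listed thing).
The state is a dict: "clock": time; "joints": joint angles; "joint_vel": joint speeds; "joint_efforts": joint torques, N m; "position": TCP position; "ee_rot": TCP orientation; "wrist_force": force on the tool from outside, world axes, zero at the start; "moment": the same for the moment, N m; "width": finger opening in m.
Only numpy, scipy, OpenCV 4.12 (cv2) and the standard library are available. Lean on these libraries where they do the work, as an engineer would, in place of code of your own. Each camera call takes 0.05 s, during which the arm holds its last target.

## Working session

There is one attempt and no reset: what is moved stays moved. The work goes in short steps, Python scripts to look and compute and a shell command to move; the robot and the scene stay as the last step left them, time stands still between calls to the robot, and variables do not carry over. Pictures are saved under pics/ and viewed, and the job is handed in when it is done.

```bash
ls; mkdir -p pics; python3 - <<'E'
from bench import env
import cv2,json
s=env.get_state(); print(s)
for n in("scene","side","wrist"):
    d=env.get_image(n); cv2.imwrite(f"pics/{n}0.png",d["image"]); print(n,d["K"].tolist(),d["camera_from_world"].round(4).tolist(),[k for k in d])
E
```

```text
pics
{'clock': 0.0, 'joints': array([ 1.11839996e+00,  3.51246442e-01,  1.65241109e+00, -2.72234346e-07,
        1.13909016e+00, -8.45976602e-02]), 'joint_vel': array([-0.00027049, -0.00094302,  0.00027955, -0.00104369, -0.00109619,
       -0.00063492]), 'joint_efforts': array([ 1.03014313e-04, -4.97333944e+01, -2.85251284e+01,  6.99161296e-02,
        2.56827503e-02, -7.73186298e-05]), 'position': array([0.19758653, 0.51292235, 0.21810078]), 'ee_rot': array([-1.36163245, -0.93338982,  0.93504736]), 'wrist_force': array([-0.62552992,  0.37133371,  0.21181465]), 'moment': array([-0.03191885,  0.02494349,  0.03261271]), 'width': 0.09312296891050711}
scene [[377.66667949575896, 0.0, 255.34372311861586], [0.0, 377.66667949575896, 191.0261767149023], [0.0, 0.0, 1.0]] [[0.8409, 0.5412, -0.0017, -0.3948], [-0.4337, 0.6757, 0.596, 0.149], [0.3237, -0.5005, 0.803, -1.4489], [0.0, 0.0, 0.0, 1.0]] ['image', 'K', 'camera_from_world']
side [[431.2042458202906, 0.0, 252.0768562034219], [0.0, 431.2042458202906, 188.29055482487394], [0.0, 0.0, 1.0]] [[0.8171, -0.5764, 0.0105, -0.3561], [0.4465, 0.6443, 0.6209, -0.2736], [-0.3646, -0.5027, 0.7838, -1.1051], [0.0, 0.0, 0.0, 1.0]] ['image', 'K', 'camera_from_world']
wrist [[297.3186396354542, 0.0, 259.1809537951459], [0.0, 297.3186396354542, 186.9148144226163], [0.0, 0.0, 1.0]] [[0.3593, 0.9332, -0.0022, -0.5495], [-0.9022, 0.3467, -0.2564, 0.0318], [-0.2386, 0.0941, 0.9666, -0.3908], [0.0, 0.0, 0.0, 1.0]] ['image', 'K', 'camera_from_world']
```

View pics/scene0.png

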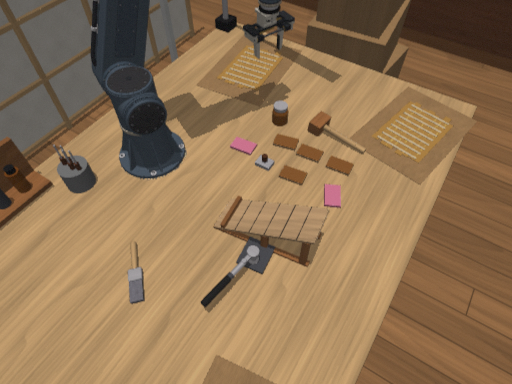

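View pics/side0.png

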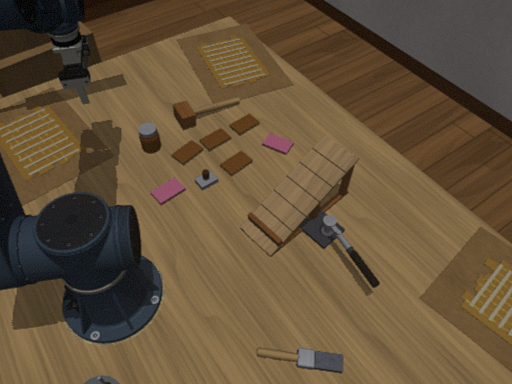

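View pics/wrist0.png

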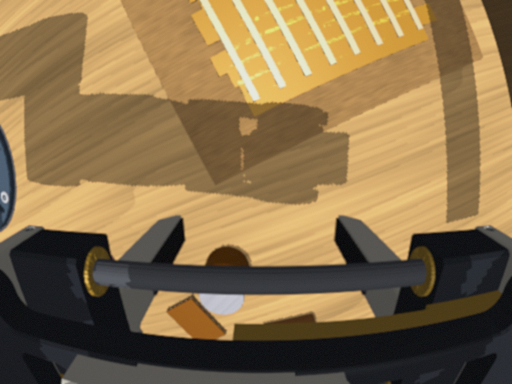

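```bash
cat > h.py <<'E'
from bench import env
import numpy as np, cv2
from scipy.spatial.transform import Rotation as R
C={}
def cam(n):
    d=env.get_image(n); C[n]=d; return d
def ray(n,uv):
    d=C[n];K=d["K"];T=d["camera_from_world"]
    uv=np.atleast_2d(uv).astype(float)
    a=(uv[:,0]-K[0,2])/K[0,0]; b=(uv[:,1]-K[1,2])/K[1,1]
    if n=="wrist":
        r=np.hypot(a,b); s=np.where(r>1e-9,np.sin(r)/np.maximum(r,1e-9),1); v=np.c_[a*s,-b*s,-np.cos(r)]
    else: v=np.c_[a,-b,-np.ones(len(a))]
    Rm=T[:3,:3]; o=-Rm.T@T[:3,3]; return o,v@Rm
def onz(n,uv,z):
    o,v=ray(n,uv); t=(z-o[2])/v[:,2]; return o+v*t[:,None]
def proj(n,P):
    d=C[n];K=d["K"];T=d["camera_from_world"]
    p=np.atleast_2d(P)@T[:3,:3].T+T[:3,3]; x,y,z=p[:,0],-p[:,1],-p[:,2]
    if n=="wrist":
        r=np.hypot(x,y); th=np.arctan2(r,z); k=th/np.maximum(r,1e-9); a,b=x*k,y*k
    else: a,b=x/z,y/z
    return np.c_[K[0,0]*a+K[0,2],K[1,1]*b+K[1,2]]
def tri(n1,uv1,n2,uv2):
    A=np.zeros((3,3));b=np.zeros(3);L=[]
    for n,u in((n1,uv1),(n2,uv2)):
        o,v=ray(n,u);v=v[0]/np.linalg.norm(v[0]);M=np.eye(3)-np.outer(v,v);A+=M;b+=M@o;L.append((o,M))
    p=np.linalg.solve(A,b); return p,[round(float(np.linalg.norm(M@(p-o)))*1000,1) for o,M in L]
def tool():
    s=env.get_state(); return s["position"],R.from_rotvec(s["ee_rot"]).as_matrix(),s
def goto(P,x=None):
    """print shift in tool axes + spin to bring tool x axis along world dir angle"""
    p,M,s=tool(); d=M.T@(np.array(P)-p); 
    print("shift",(d*1000).round(1))
    if x is not None:
        a=np.array([np.cos(x),np.sin(x),0]); b=M.T@a; # spin about y: x->cos x - sin z
        sp=np.degrees(np.arctan2(-b[2],b[0])); print("spin",round(sp,1),"or",round((sp+360)%360-180,1), "j6",np.degrees(s["joints"][5]).round(1))
E
python3 - <<'E'
from h import *
for n in("scene","side"):
    cam(n)
    for l in("panel1_c","weight_c","batten","lie0","deck","bolt_axis","wrench_grip","bolt","jar","mallet","brush"):
        try:
            for q in env.place_of(n,l):
                r,c=q["point"]; print(n,l,round(q["score"],2),(round(c,1),round(r,1)),onz(n,(c,r),{"panel1_c":.006,"weight_c":.009,"wrench_grip":.058,"bolt_axis":.058,"deck":.023,"batten":.023+.0213}.get(l,0))[0].round(4))
        except Exception as e: print(n,l,e)
p,M,s=tool();print(M.round(3))
E
```

```text
scene panel1_c 0.74 (341.7, 165.9) [0.6415 0.3236 0.006 ]
scene panel1_c 0.64 (291.7, 175.0) [0.5071 0.1859 0.006 ]
scene panel1_c 0.59 (136.8, 274.4) [ 0.3033 -0.4047  0.006 ]
scene weight_c 0.78 (265.7, 162.8) [0.398  0.1823 0.009 ]
scene weight_c 0.58 (217.9, 287.3) [ 0.5349 -0.3059  0.009 ]
scene weight_c 0.39 (316.5, 127.8) [0.4718 0.4494 0.009 ]
scene batten 0.61 (233.1, 207.8) [ 0.4262 -0.0676  0.0443]
scene lie0 0.59 (241.9, 213.4) [ 0.4455 -0.0469  0.    ]
scene deck 0.85 (230.7, 209.5) [ 0.4143 -0.0663  0.023 ]
scene deck 0.18 (315.8, 129.2) [0.4783 0.427  0.023 ]
scene bolt_axis 0.68 (251.2, 252.6) [ 0.5697 -0.1783  0.058 ]
scene wrench_grip 0.71 (220.4, 286.9) [ 0.5554 -0.3152  0.058 ]
scene bolt it knows: batten, bolt_axis, brush, deck, jar, lie, mallet, panel1, panel2, panel3, panel4, panel5, weight, wrench_grip
scene jar 0.94 (279.1, 123.2) [0.3276 0.3998 0.    ]
scene mallet 0.56 (317.0, 127.3) [0.4689 0.4621 0.    ]
scene mallet 0.3 (285.6, 144.7) [0.4103 0.3099 0.    ]
scene brush 0.74 (135.3, 275.4) [ 0.2985 -0.4084  0.    ]
scene brush 0.74 (219.1, 288.2) [ 0.5368 -0.3036  0.    ]
side panel1_c 0.56 (245.9, 124.0) [0.6374 0.323  0.006 ]
side weight_c 0.8 (207.0, 180.1) [0.3938 0.1823 0.009 ]
side batten 0.81 (263.6, 226.0) [ 0.423  -0.0725  0.0443]
side lie0 0.56 (272.9, 218.9) [ 0.4782 -0.0453  0.    ]
side deck 0.73 (264.5, 231.1) [ 0.4239 -0.0767  0.023 ]
side bolt_axis 0.76 (329.2, 225.0) [ 0.5662 -0.1791  0.058 ]
side wrench_grip 0.93 (363.2, 266.1) [ 0.5539 -0.323   0.058 ]
side wrench_grip 0.16 (245.9, 121.8) [0.6119 0.286  0.058 ]
side bolt it knows: batten, bolt_axis, brush, deck, jar, lie, mallet, panel1, panel2, panel3, panel4, panel5, weight, wrench_grip
side jar 0.69 (151.7, 145.3) [0.3245 0.4218 0.    ]
side mallet 0.9 (182.1, 121.2) [0.4652 0.4666 0.    ]
side brush 0.98 (300.6, 358.3) [ 0.2941 -0.3985  0.    ]
[[ 0.36   0.    -0.933]
 [ 0.933 -0.     0.36 ]
 [-0.    -1.    -0.   ]]
```

```bash
python3 - <<'E'
import cv2
a=cv2.imread("pics/scene0.png")[185:315,190:340]; cv2.imwrite("pics/z1.png",cv2.resize(a,None,fx=5,fy=4.6,interpolation=cv2.INTER_CUBIC)) if 0 else cv2.imwrite("pics/z1.png",cv2.resize(a,None,fx=4.5,fy=4.5,interpolation=cv2.INTER_CUBIC))
a=cv2.imread("pics/side0.png")[130:290,235:385]; cv2.imwrite("pics/z2.png",cv2.resize(a,None,fx=3.7,fy=3.7,interpolation=cv2.INTER_CUBIC))
E
```

```text
(no output)
```

View pics/z1.png

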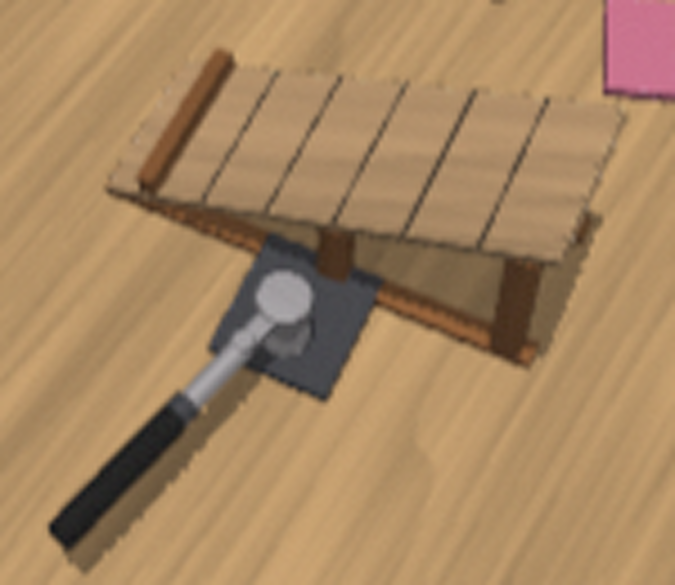

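View pics/z2.png

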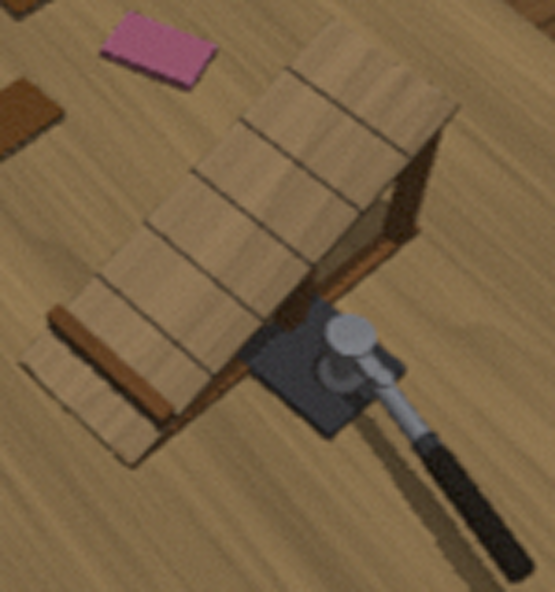

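```bash
cat > deckfit.py <<'E'
from h import *
from scipy.optimize import least_squares
def deckT(q):
    x,y,yaw=q[:3]; Rm=R.from_euler("z",yaw).as_matrix()@R.from_euler("y",-np.radians(24)).as_matrix()
    return Rm,np.array([x,y,.023])
W=63
z1={(55,W):(280,72),(55,-W):(205,203),(110,W):(342,77),(110,-W):(268,212),(165,W):(405,84),(165,-W):(335,222),(220,W):(474,92),(220,-W):(405,235),(275,W):(548,98),(275,-W):(480,247),(-35,-W):(108,190),(330,W):(627,115)}
z2={(55,W):(98,275),(55,-W):(213,376),(110,W):(147,221),(110,-W):(267,320),(165,W):(192,171),(165,-W):(313,265),(220,W):(242,120),(220,-W):(362,212),(275,W):(289,68),(275,-W):(410,155),(-35,W):(22,362),(-35,-W):(132,467),(330,-W):(457,105),(330,W):(335,14)}
def fit():
    def f(q,only=None):
        Rm,t=deckT(q);r=[]
        for n,z,s,o in(("scene",z1,4.5,(190,185)),("side",z2,3.7,(235,130))):
            if only and n!=only: continue
            P=np.array([[a/1e3,b/1e3,0] for a,b in z])@Rm.T+t
            U=(np.array(list(z.values()))-0.0)/s+np.array(o)
            r.append((proj(n,P)-U).ravel())
        return np.concatenate(r)
    for o in(None,"scene","side"):
        s=least_squares(f,[.42,-.07,0],args=(o,)); print(o,s.x,np.sqrt((s.fun**2).mean()))
        if o is None: q=s.x
    return q
if __name__=="__main__":
    cam("scene");cam("side");q=fit()
    np.save("deck.npy",q)
    Rm,t=deckT(q)
    for n,p in(("batten",(.0115,0,.018)),("lie0",(.0452,0,.0157))):
        P=Rm@p+t;print(n,P.round(4),proj("scene",P),proj("side",P))
E
python3 deckfit.py; python3 - <<'E'
from h import *
cam("scene");cam("side")
print(tri("scene",(251.2,252.6),"side",(329.2,225)),tri("scene",(220.4,286.9),"side",(363.2,266.1)),tri("scene",(265.7,162.8),"side",(207,180.1)))
# tan panels
for n in("scene","side"):
    im=C[n]["image"]
    for l in ["panel%d_c"%i for i in range(1,4)]:
        for q in env.trace(n,l):
            m=q["mask"]; col=im[m].mean(0).round(); ys,xs=np.nonzero(m)
            P=onz(n,np.c_[xs,ys],.010)[:,:2]*1000
            r=cv2.minAreaRect(P.astype(np.float32))
            print(n,l,round(q["score"],2),m.sum(),np.round(q["box"]),"bgr",col,np.round(r[0]),np.round(r[1]),round(r[2],1))
E
```

```text
None [ 0.42083547 -0.07826995  0.13009507] 0.5988833016313094
scene [ 0.42209575 -0.07890247  0.12625588] 0.5677574857376413
side [ 0.41999115 -0.07814295  0.13246793] 0.45083720087530366
batten [ 0.424  -0.0779  0.0441] [[230.76413888 209.70280545]] [[265.04302189 227.19489386]]
lie0 [ 0.4554 -0.0737  0.0557] [[239.28517849 211.19091411]] [[273.48938415 218.39122904]]
(array([ 0.56857062, -0.17700233,  0.05392776]), [0.4, 0.4]) (array([ 0.55523076, -0.31880689,  0.05680114]), [3.8, 3.8]) (array([0.39571991, 0.18622514, 0.0037389 ]), [0.0, 0.0])
scene panel1_c 0.7 364 [341. 166.  25.  18.] bgr [ 53.  89. 129.] [633. 317.] [97. 70.] 2.9
scene panel2_c 0.75 305 [308. 155.  23.  23.] bgr [ 50.  86. 126.] [512. 311.] [90. 67.] 7.4
scene panel2_c 0.64 369 [335. 197.  14.  19.] bgr [133. 111. 191.] [672. 178.] [56. 96.] 26.6
scene panel2_c 0.6 221 [244. 147.  25.  15.] bgr [133. 109. 191.] [279. 206.] [86. 57.] 6.8
scene panel2_c 0.6 449 [225. 284.  43.  52.] bgr [64. 67. 71.] [ 542. -281.] [185.  24.] 81.1
scene panel2_c 0.42 355 [341. 166.  30.  21.] bgr [ 52.  89. 129.] [633. 315.] [92. 72.] 7.5
side panel1_c 0.77 335 [248. 126.  27.  21.] bgr [29. 58. 88.] [631. 321.] [96. 62.] 5.9
side panel2_c 0.93 505 [169. 191.  34.  26.] bgr [ 97.  78. 136.] [276. 213.] [93. 63.] 6.2
side panel2_c 0.87 382 [279. 144.  32.  21.] bgr [ 96.  77. 135.] [669. 182.] [64. 95.] 26.9
side panel2_c 0.74 386 [217. 141.  31.  22.] bgr [30. 59. 88.] [509. 317.] [97. 66.] 1.8
```

```bash
cat > pan.py <<'E'
from h import *
from scipy.optimize import minimize
BOX=np.array([[a,b,c] for a in(-.045,.045) for b in(-.028,.028) for c in(-.006,.006)])
def cmask(n,lo=None):
    im=C[n]["image"]; h=cv2.cvtColor(im,cv2.COLOR_BGR2HSV)
    return im,h
def iou_fit(ns,masks,x0,z=.006,box=BOX,it=300):
    S=4
    def cost(q):
        Rm=R.from_euler("z",q[2]).as_matrix(); P=box@Rm.T+np.array([q[0],q[1],z]); c=0
        for n in ns:
            u=proj(n,P); ctr=u.mean(0).round(); w=40
            m=masks[n]; x0_,y0_=(ctr-w).astype(int)
            sub=cv2.getRectSubPix(m.astype(np.float32),(2*w,2*w),(float(ctr[0])-.5,float(ctr[1])-.5)) if 0 else m[max(y0_,0):y0_+2*w,max(x0_,0):x0_+2*w].astype(np.float32)
            ox,oy=max(x0_,0),max(y0_,0)
            big=cv2.resize(sub,None,fx=S,fy=S,interpolation=cv2.INTER_LINEAR)>.5
            r=np.zeros(big.shape,np.uint8); hl=cv2.convexHull((((u-[ox,oy]+.5)*S-.5)*16).round().astype(np.int32)); cv2.fillConvexPoly(r,hl,1,shift=4)
            r=r>0; c+=1-(r&big).sum()/max((r|big).sum(),1)
        return c/len(ns)
    best=None
    for a in x0[2]:
        s=minimize(cost,[x0[0],x0[1],a],method="Nelder-Mead",options=dict(initial_simplex=np.array([[x0[0],x0[1],a],[x0[0]+.008,x0[1],a],[x0[0],x0[1]+.008,a],[x0[0],x0[1],a+.3]]),maxiter=it,xatol=2e-4,fatol=1e-4))
        if best is None or s.fun<best.fun: best=s
    return best
def comps(n,mask,mn=120,mx=1200):
    k,l,st,ce=cv2.connectedComponentsWithStats(mask.astype(np.uint8)); return [(i,st[i],ce[i],l==i) for i in range(1,k) if mn<st[i][4]<mx]
E
python3 - <<'E'
from pan import *
for n in("scene","side"):
    cam(n); im,h=cmask(n)
    for nm,pts in(("scene",[(341,166),(293,175),(310,153),(286,142),(300,130),(345,180),(270,175)]),("side",[(248,126),(217,141),(236,161),(187,152),(200,165),(262,140)])):
        if nm==n: print(n,[h[y,x].tolist() for x,y in pts])
    m=(h[...,0]<22)&(h[...,1]>130)&(h[...,2]<(155 if n=="scene" else 110))
    cv2.imwrite(f"pics/m_{n}.png",m.astype(np.uint8)*255)
E
```

```text
scene [[14, 169, 127], [14, 164, 129], [14, 172, 129], [14, 166, 129], [17, 111, 195], [17, 111, 181], [17, 112, 194]]
side [[14, 168, 94], [15, 174, 94], [14, 165, 93], [16, 186, 92], [18, 114, 119], [19, 120, 125]]
```

```bash
cat >> pan.py <<'E'
def tanmask(n):
    im,h=cmask(n); return (h[...,0]<21)&(h[...,1]>142)&(h[...,2]<(165 if n=="scene" else 115))&(h[...,2]>30)
def allpanels(ns=("scene","side"),seeds=None,z=.006):
    ms={n:tanmask(n) for n in ns}; out=[]
    for X in seeds:
        keep={}
        for n in ns:
            u=proj(n,np.array([X[0],X[1],z]))[0]; best=None
            for i,st,ce,m in comps(n,ms[n]):
                d=np.hypot(*(ce-u)); 
                if d<16 and (best is None or d<best[0]): best=(d,m)
            if best: keep[n]=best[1]
        if not keep: print("none",X);continue
        s=iou_fit(list(keep),keep,(X[0],X[1],np.radians([0,45,90,135])),z); out.append(s.x); print(list(keep),s.x[:2].round(4),round(np.degrees(s.x[2]),1),"1-iou",round(s.fun,3))
    return out
E
python3 - <<'E'
from pan import *
cam("scene");cam("side")
S=[onz("scene",u,.006)[0] for u in((341,166),(293,175),(310,154),(286,142.5))]
o=allpanels(seeds=S); np.save("panels.npy",o)
for q in allpanels(("scene",),seeds=S):pass
E
```

```text
['scene', 'side'] [0.6316 0.3284] 187.9 1-iou 0.207
['scene', 'side'] [0.5093 0.1952] 8.2 1-iou 0.195
['scene', 'side'] [0.5102 0.3251] 185.8 1-iou 0.203
['scene', 'side'] [0.403  0.3264] 13.7 1-iou 0.209
['scene'] [0.6311 0.3288] 7.4 1-iou 0.212
['scene'] [0.5073 0.1936] 11.1 1-iou 0.209
['scene'] [0.5082 0.3237] 9.5 1-iou 0.228
['scene'] [0.4026 0.3226] 18.6 1-iou 0.242
```

```bash
cat > wr.py <<'E'
from h import *
import sys
B=np.array([.5682,-.1775]); 
def W(phi,off,r=.152,z=.045):
    f=np.radians(phi); return np.array([*(B+r*np.array([np.cos(f),np.sin(f)])-off*np.array([np.sin(f),-np.cos(f)])),z])
E
python3 - <<'E'
from wr import *
print(W(-95.4,.05)); goto(W(-95.4,.05,z=.24),np.radians(84.6))
E
```

```text
[ 0.60367363 -0.33353083  0.045     ]
shift [-644.2  -21.3 -683.2]
spin -15.7 or 164.3 j6 -4.8
```

```bash
python3 -m crank '[[-0.028,-0.002,-0.029,-3,0],[-0.056,-0.006,-0.058,-6,0],[-0.084,-0.010,-0.087,-9,0],[-0.112,-0.014,-0.116,-12,0],[-0.140,-0.020,-0.145,-15.7,0]]' 10; python3 - <<'E'
from wr import *
goto(W(-95.4,.05,z=.24),np.radians(84.6))
E
```

```text
clock: 2.37
position: [0.2828, 0.3287, 0.2386]
ee_rot: [-1.251, -1.142, 1.142]
wrist_force: [0.7, -0.0, 0.2]
width: 0.0642
shift [-630.4   -1.3 -379.5]
spin 0.2 or -179.8 j6 -41.7
```

```bash
python3 -m crank '[[-0.035,0,-0.021,0,0],[-0.070,0,-0.042,0,0],[-0.105,0,-0.063,0,0],[-0.140,0,-0.084,0,0],[-0.175,0,-0.105,0,0]]'; python3 -m crank '[[-0.035,0,-0.021,0,0],[-0.070,0,-0.042,0,0],[-0.105,0,-0.063,0,0],[-0.140,0,-0.084,0,0],[-0.175,0,-0.105,0,0]]';python3 -m crank '[[-0.035,0,-0.021,0,0],[-0.070,0,-0.042,0,0],[-0.105,0,-0.063,0,0],[-0.140,0,-0.084,0,0],[-0.175,0,-0.105,0,0]]'; python3 - <<'E'
from wr import *
goto(W(-95.4,.05,z=.24),np.radians(84.6))
d=cam("wrist");cv2.imwrite("pics/w1.png",d["image"])
E
```

```text
clock: 2.78
position: [0.3713, 0.1445, 0.239]
ee_rot: [-1.252, -1.141, 1.139]
wrist_force: [1.3, 1.8, 0.3]
width: 0.0308
clock: 3.2
position: [0.4595, -0.0399, 0.2389]
ee_rot: [-1.253, -1.14, 1.139]
wrist_force: [1.1, 0.6, 0.0]
width: 0.0009
clock: 3.62
position: [0.5476, -0.2238, 0.2386]
ee_rot: [-1.252, -1.14, 1.14]
wrist_force: [0.5, 1.3, 1.5]
width: 0.0004
shift [-103.9   -1.4  -66.1]
spin 0.0 or -180.0 j6 -111.4
```

View pics/w1.png

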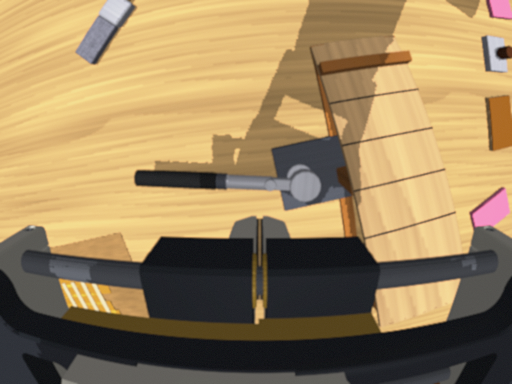

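```bash
python3 - <<'E'
from wr import *
cam("wrist")
P=onz("wrist",[(305,185),(137,178),(225,182),(181,180)],.058);print(P.round(4))
print(onz("wrist",[(305,185)],.066), np.degrees(np.arctan2(*(P[2]-P[1])[[1,0]])))
for l in("bolt_axis","wrench_grip"): print([(q["point"],onz("wrist",q["point"][::-1],.058).round(4)) for q in env.place_of("wrist",l)[:1]])
goto(W(-95.4,.05,z=.045),np.radians(84.6))
E
```

```text
[[ 0.5749 -0.1766  0.058 ]
 [ 0.5456 -0.3856  0.058 ]
 [ 0.562  -0.2726  0.058 ]
 [ 0.5541 -0.3269  0.058 ]]
[[ 0.57270654 -0.1776588   0.066     ]] 81.74070403727033
[([180.5, 306.5], array([[ 0.5695, -0.1744,  0.058 ]]))]
[([178.0, 183.3], array([[ 0.5519, -0.3236,  0.058 ]]))]
shift [-105.5  192.9  -67.2]
spin -0.1 or 179.9 j6 -111.2
```

```bash
python3 -m crank '[[-0.035,0,-0.022,0,0],[-0.070,0,-0.045,0,0],[-0.105,0,-0.067,0,0],[-0.105,0.04,-0.067,0,0],[-0.105,0.08,-0.067,0,0]]'; python3 -m crank '[[0,0.04,0,0,0],[0,0.08,0,0,0],[0,0.112,0,0,0],[0,0.117,0,0,0],[0,0.117,0,0,0]]'; python3 - <<'E'
from wr import *
d=cam("wrist");cv2.imwrite("pics/w2.png",d["image"])
p,M,s=tool();print(p,s["wrist_force"]);goto(W(-97,.03,z=.041),np.radians(83))
for n in("scene","side"): cv2.imwrite(f"pics/{n}2.png",cv2.resize(cam(n)["image"][170:330,170:400],None,fx=3,fy=3))
E
```

```text
clock: 4.23
position: [0.6058, -0.3338, 0.16]
ee_rot: [-1.258, -1.142, 1.139]
wrist_force: [0.3, -0.2, -0.9]
width: 0.0006
clock: 4.65
position: [0.6033, -0.3309, 0.0405]
ee_rot: [-1.248, -1.139, 1.141]
wrist_force: [0.9, -0.1, 0.8]
width: 0.0007
[ 0.60450163 -0.33192101  0.04291886] [ 0.57873148 -1.50458373  0.80147582]
shift [-2.4  1.9 24.9]
spin 1.7 or -178.3 j6 -117.3
```

View pics/side2.png

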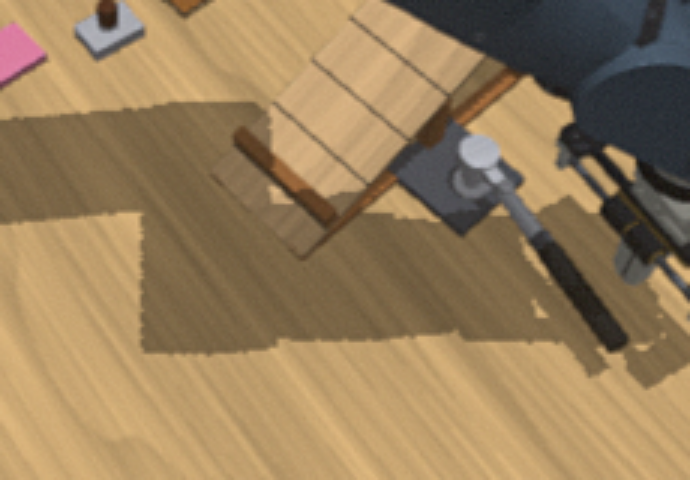

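View pics/w2.png

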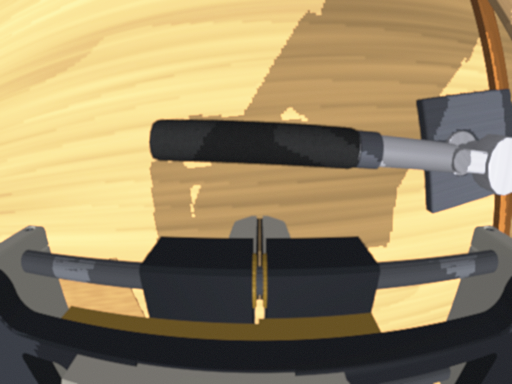

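```bash
cat > arc.py <<'E'
from wr import *
def rows(angs,off=.022,z=.041):
    p,M,s=tool()
    for a in angs:
        d=M.T@(W(a,off,z=z)-p); f=np.radians(a+180); b=M.T@np.array([np.cos(f),np.sin(f),0])
        print((d*1000).round(0).tolist(),round(np.degrees(np.arctan2(-b[2],b[0])),1))
if __name__=="__main__":
    rows([float(x) for x in sys.argv[1:]]); p,M,s=tool(); print(p.round(3),s["wrist_force"].round(1))
E
python3 arc.py -97 -101 -106 -111 -116
```

```text
[-1.0, 4.0, 34.0] 1.7
[-2.0, 4.0, 45.0] 5.7
[-2.0, 3.0, 58.0] 10.7
[-1.0, 3.0, 71.0] 15.7
[1.0, 3.0, 85.0] 20.7
[ 0.605 -0.333  0.045] [0.5 0.5 0.5]
```

```bash
python3 -m crank '[[-0.001,0.001,0.034,1.7,0],[-0.002,0.001,0.045,5.7,0],[-0.002,0.001,0.058,10.7,0],[-0.001,0.001,0.071,15.7,0],[0.001,0.001,0.085,20.7,0]]'; python3 arc.py -121 -125 -129 -133 -137
```

```text
clock: 5.22
position: [0.5206, -0.3244, 0.0435]
ee_rot: [-1.397, -0.867, 0.863]
wrist_force: [3.4, 0.4, 0.4]
width: 0.0011
[-1.0, 2.0, 13.0] 4.7
[-1.0, 2.0, 24.0] 8.7
[-0.0, 2.0, 34.0] 12.7
[1.0, 2.0, 45.0] 16.7
[3.0, 2.0, 56.0] 20.7
[ 0.521 -0.324  0.043] [3.4 0.4 0.4]
```

```bash
python3 -m crank '[[-0.001,0.001,0.010,4,0],[-0.001,0.001,0.019,7,0],[0,0.001,0.028,10,0],[0.001,0.001,0.036,13,0],[0.001,0.001,0.040,15,0]]'; python3 arc.py -136 -140 -144 -148 -152
```

```text
clock: 5.63
position: [0.4849, -0.3059, 0.0425]
ee_rot: [-1.471, -0.667, 0.663]
wrist_force: [2.5, -0.9, 1.5]
width: 0.0006
[-2.0, 1.0, 13.0] 4.8
[-2.0, 1.0, 23.0] 8.8
[-2.0, 1.0, 34.0] 12.8
[-0.0, 1.0, 45.0] 16.8
[1.0, 1.0, 55.0] 20.8
[ 0.485 -0.306  0.042] [ 2.5 -0.9  1.5]
```

```bash
python3 -m crank '[[-0.001,0.001,0.009,4,0],[-0.002,0.001,0.017,7,0],[-0.001,0.001,0.023,9,0],[-0.001,0.001,0.028,11,0],[-0.001,0.001,0.032,12,0]]'; python3 arc.py -145 -149 -153 -157 -161
```

```text
clock: 6.05
position: [0.4627, -0.2885, 0.0426]
ee_rot: [-1.523, -0.509, 0.499]
wrist_force: [7.4, -12.3, -0.3]
width: 0.0005
[-2.0, 1.0, 8.0] 1.8
[-2.0, 1.0, 19.0] 5.8
[-3.0, 1.0, 30.0] 9.8
[-2.0, 1.0, 41.0] 13.8
[-0.0, 1.0, 51.0] 17.8
[ 0.463 -0.288  0.043] [  7.4 -12.3  -0.3]
```

```bash
python3 -m crank '[[0,0,0.004,2,0],[0,0,0.006,3,0],[0,0,0.006,3,0],[0,0,0.006,3,0],[0,0,0.006,3,0]]'; python3 - <<'E'
from wr import *
print(env.get_state()["wrist_force"])
d=cam("wrist");cv2.imwrite("pics/w3.png",d["image"])
for n in("side",): cv2.imwrite(f"pics/{n}3.png",cv2.resize(cam(n)["image"][170:330,170:400],None,fx=3,fy=3))
E
```

```text
clock: 6.47
position: [0.4589, -0.2845, 0.0425]
ee_rot: [-1.532, -0.47, 0.46]
wrist_force: [1.0, -18.5, 0.4]
width: 0.0001
[  0.99194836 -18.47603366   0.4129242 ]
```

View pics/w3.png

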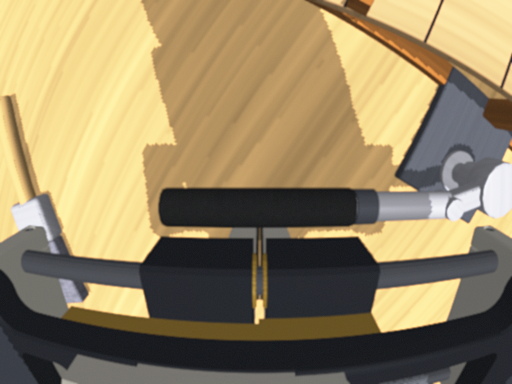

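View pics/side3.png

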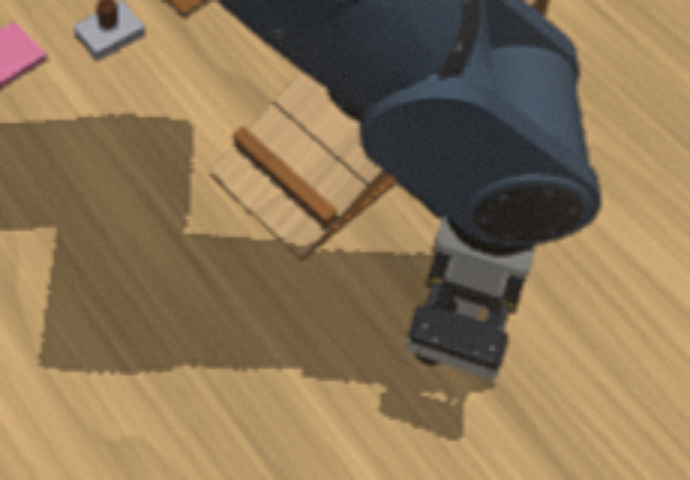

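```bash
python3 -m crank '[[0,0,-0.010,0,0],[0,0,-0.025,0,0],[0,0,-0.045,0,0],[0,-0.035,-0.05,0,0],[0,-0.075,-0.05,0,0]]';python3 -m crank '[[0,-0.04,0,0,0.09],[0,-0.08,0,0,0.09],[0,-0.12,0,0,0.09],[0,-0.14,0,0,0.09],[0,-0.14,0,0,0.09]]'; python3 - <<'E'
from wr import *
print(env.get_state()["wrist_force"])
d=cam("wrist");cv2.imwrite("pics/w4.png",d["image"])
goto([.51,.2,.25],np.radians(98))
E
```

```text
clock: 6.98
position: [0.4838, -0.3222, 0.1148]
ee_rot: [-1.52, -0.463, 0.464]
wrist_force: [-0.1, -0.9, 1.0]
width: 0.0003
clock: 7.4
position: [0.4853, -0.3227, 0.2616]
ee_rot: [-1.531, -0.47, 0.459]
wrist_force: [0.1, -0.4, -1.0]
width: 0.0294
[ 0.13818703 -0.35188725 -0.99848625]
shift [312.6   5.9 419.1]
spin -64.1 or 115.9 j6 -72.1
```

View pics/w4.png

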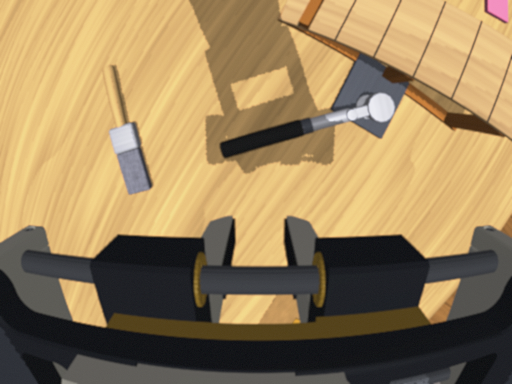

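```bash
python3 -m crank '[[0.024,0,0.032,-7,0.09],[0.048,0,0.064,-14,0.09],[0.072,0,0.096,-21,0.09],[0.096,0,0.128,-28,0.09],[0.120,0,0.160,-35,0.09]]'; python3 - <<'E'
from wr import *
goto([.51,.2,.25],np.radians(98))
E
```

```text
clock: 7.87
position: [0.4931, -0.1199, 0.2536]
ee_rot: [-1.359, -0.939, 0.938]
wrist_force: [0.9, 0.7, 0.1]
width: 0.0669
shift [305.1   3.6  97.6]
spin -28.7 or 151.3 j6 -88.2
```

```bash
python3 -m crank '[[0.038,0,0.012,-6,0.09],[0.076,0,0.024,-12,0.09],[0.114,0,0.036,-18,0.09],[0.152,0,0.048,-24,0.09],[0.188,0,0.060,-28.7,0.09]]'; python3 - <<'E'
from pan import *
goto([.509,.195,.15],np.radians(98.5))
d=cam("wrist");cv2.imwrite("pics/w5.png",d["image"])
d=cam("scene");cv2.imwrite("pics/s5.png",d["image"])
cam("side")
allpanels(seeds=np.load("panels.npy"))
E
```

```text
clock: 8.28
position: [0.5048, 0.0774, 0.2538]
ee_rot: [-1.141, -1.311, 1.31]
wrist_force: [1.1, 0.2, 0.2]
width: 0.0896
shift [115.9 103.8 -20.4]
spin -0.5 or 179.5 j6 -94.5
['scene', 'side'] [0.632  0.3284] 6.5 1-iou 0.222
['scene', 'side'] [0.5089 0.1959] 188.4 1-iou 0.21
['scene', 'side'] [0.5105 0.3238] 3.4 1-iou 0.209
['side'] [0.4068 0.3291] 14.3 1-iou 0.186
```

View pics/w5.png

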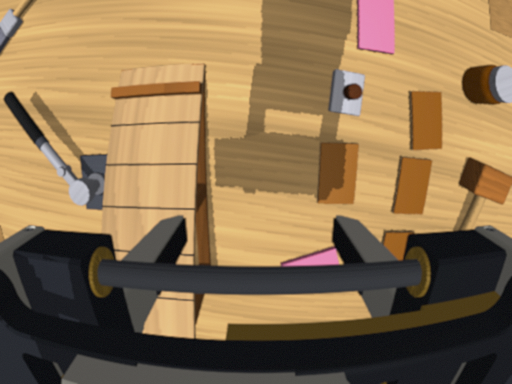

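View pics/s5.png

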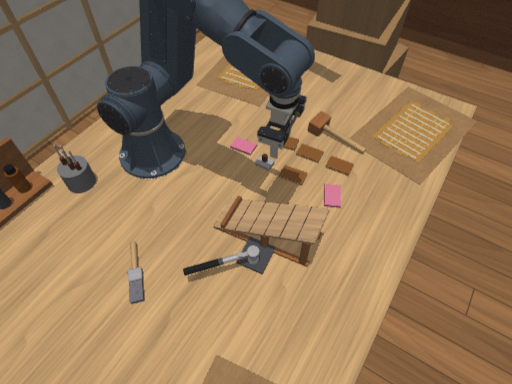

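```bash
cat >> pan.py <<'E'
def wristpan(top=.012,verbose=1):
    im,h=cmask("wrist"); m=(h[...,0]<21)&(h[...,1]>150)&(h[...,2]<200)&(h[...,2]>30); m=cv2.morphologyEx(m.astype(np.uint8),cv2.MORPH_OPEN,np.ones((3,3)))>0
    out=[]
    for i,st,ce,c in comps("wrist",m,300,60000):
        ys,xs=np.nonzero(c); P=onz("wrist",np.c_[xs,ys],top)[:,:2]*1000
        r=cv2.minAreaRect(P.astype(np.float32)); w,hh=r[1]; a=r[2] if w>hh else r[2]+90
        a=(a+90)%180-90
        if 80<max(w,hh)<110 and 45<min(w,hh)<72:
            out.append((r[0][0]/1e3,r[0][1]/1e3,a)); print("px",ce.round(),"c",np.round(r[0],1),"size",np.round(r[1],1),"yaw",round(a,1))
    return out
E
python3 - <<'E'
from pan import *
cam("wrist"); wristpan()
print(-C["wrist"]["camera_from_world"][:3,:3].T@C["wrist"]["camera_from_world"][:3,3], tool()[0])
E
```

```text
px [426. 120.] c [403.7 320.5] size [89.  56.7] yaw 13.1
px [338. 173.] c [507.8 191.3] size [89.1 55.3] yaw 7.2
px [412. 185.] c [509.  319.2] size [89.4 56.5] yaw 5.0
[0.43603915 0.0674343  0.42003965] [0.50499506 0.07574647 0.25353526]
```

```bash
python3 - <<'E'
from pan import *
goto([.508,.1925,.06],np.radians(97.6))
E
python3 -m crank '[[0.036,0.02,-0.007,0,0.085],[0.072,0.045,-0.014,0,0.085],[0.112,0.08,-0.020,0,0.085],[0.1125,0.12,-0.020,0,0.085],[0.1125,0.150,-0.020,0,0.085]]'; python3 - <<'E'
from pan import *
cam("wrist"); cv2.imwrite("pics/w6.png",C["wrist"]["image"]); wristpan()
goto([.508,.1925,.003],np.radians(97.6))
E
```

```text
shift [115.3 193.5 -18.6]
spin 0.1 or -179.9 j6 -94.4
clock: 8.9
position: [0.5106, 0.1899, 0.1026]
ee_rot: [-1.145, -1.308, 1.305]
wrist_force: [0.4, -0.6, 0.1]
width: 0.0849
px [412.  97.] c [403.6 321.1] size [89.  56.2] yaw 13.2
px [262. 183.] c [508.2 191.9] size [89.4 55.2] yaw 7.3
px [392. 199.] c [509.1 319.9] size [89.5 56. ] yaw 4.9
px [491. 187.] c [476.8 461.3] size [97.4 59.3] yaw 84.7
shift [ 4.3 92.2 -2.7]
spin -0.0 or 180.0 j6 -82.1
```

View pics/w6.png

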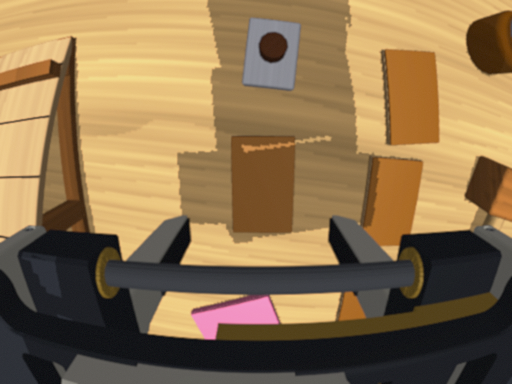

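```bash
python3 -m crank '[[0.002,0.04,0,0,0.085],[0.002,0.075,0,0,0.085],[0.002,0.095,0,0,0.085],[0.002,0.099,0,0,0.085],[0.002,0.099,0,0,0.085]]' 12; python3 -m crank '[[0,0,0,0,0.05],[0,0,0,0,0.05],[0,0,0,0,0.05],[0,0,0,0,0.05],[0,0,0,0,0.05]]' 12; python3 -c "
from h import *
print([tool()[0].round(4) for i in range(1)]); cam('wrist'); print(tool()[0].round(4)); cam('wrist'); print(tool()[0].round(4)); cv2.imwrite('pics/w7.png',C['wrist']['image'])"
```

```text
clock: 9.37
position: [0.5101, 0.19, 0.0047]
ee_rot: [-1.144, -1.304, 1.306]
wrist_force: [-0.7, -0.2, 0.6]
width: 0.0849
clock: 9.78
position: [0.5104, 0.1915, 0.0054]
ee_rot: [-1.144, -1.308, 1.306]
wrist_force: [0.4, -0.2, 0.4]
width: 0.0565
[array([0.5104, 0.1915, 0.0054])]
[0.5104 0.1915 0.0054]
[0.5104 0.1915 0.0054]
```

View pics/w7.png

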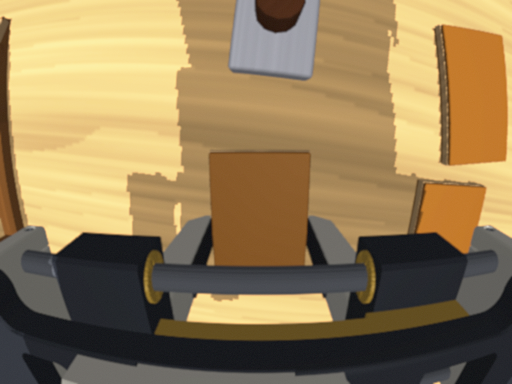

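```bash
python3 -m crank '[[0,-0.02,0,0,0.05],[0,-0.06,0,0,0.05],[0,-0.10,0,0,0.05],[0,-0.14,0,0,0.05],[0,-0.18,0,0,0.05]]'; python3 - <<'E'
from pan import *
s=env.get_state();print(s["width"],s["position"],s["wrist_force"])
q=np.load("deck.npy"); from deckfit import deckT
Rm,t=deckT(q); P=Rm@[.0452,0,.0157]+t
print(P); goto([P[0],P[1],.17],q[2]+np.pi/2)
cam("wrist");cv2.imwrite("pics/w8.png",C["wrist"]["image"]); wristpan(s["position"][2]+.007)
E
```

```text
clock: 10.3
position: [0.5095, 0.1912, 0.1866]
ee_rot: [-1.143, -1.306, 1.307]
wrist_force: [-0.0, 0.5, -0.7]
width: 0.0559
0.05589562638893802 [0.50949816 0.19124734 0.18664577] [-0.02700571  0.52321932 -0.74984212]
[ 0.45544698 -0.07374159  0.05572716]
shift [-255.5   16.7   88.8]
spin 0.2 or -179.8 j6 -82.0
```

View pics/w8.png

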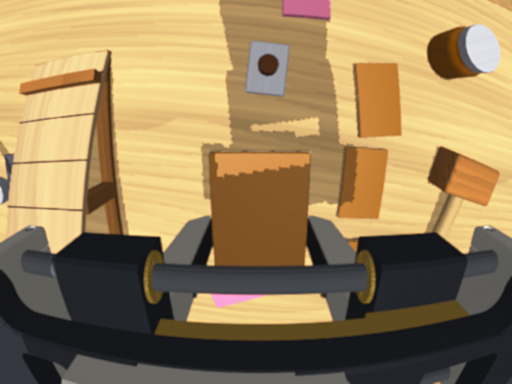

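```bash
python3 - <<'E'
from pan import *
cam("wrist");p=tool()[0]; e=onz("wrist",[(260,152),(212,152),(310,152)],p[2]+.007); print(p,e, np.degrees(np.arctan2(*(e[2]-e[1])[[1,0]])), np.linalg.norm(e[0][:2]-p[:2]))
E
python3 -m crank '[[-0.037,0,0.0127,0,0.05],[-0.074,0,0.0254,0,0.05],[-0.111,0,0.038,0,0.05],[-0.148,0,0.051,0,0.05],[-0.185,0,0.064,0,0.05]]';python3 -m crank '[[-0.035,0,0.012,0,0.05],[-0.065,0,0.022,0,0.05],[-0.070,0.01,0.025,0,0.05],[-0.0705,0.02,0.025,0,0.05],[-0.0705,0.02,0.025,0,0.05]]'; python3 - <<'E'
from pan import *
s=env.get_state();print(s["width"],s["position"],s["wrist_force"])
q=np.load("deck.npy"); from deckfit import deckT
Rm,t=deckT(q); P=Rm@[.0452,0,.0157]+t
print(P); goto([P[0],P[1],.0547],q[2]+np.pi/2)
for n in("wrist","scene","side"): cam(n)
cv2.imwrite("pics/w9.png",C["wrist"]["image"]);cv2.imwrite("pics/s9.png",C["side"]["image"])
E
```

```text
[0.51262969 0.1921693  0.19090065] [[0.46671046 0.18606355 0.19790065]
 [0.4700987  0.15962623 0.19790065]
 [0.46281464 0.21360198 0.19790065]] 97.68567195152197 0.04632337807256376
clock: 10.82
position: [0.4701, -0.002, 0.1841]
ee_rot: [-1.142, -1.307, 1.307]
wrist_force: [0.8, -0.3, -0.1]
width: 0.0559
clock: 11.23
position: [0.4546, -0.0735, 0.1626]
ee_rot: [-1.141, -1.304, 1.306]
wrist_force: [0.3, 0.4, -1.1]
width: 0.0558
0.05584863840587774 [ 0.45455946 -0.07346306  0.16256016] [ 0.26369804  0.43578346 -1.09619433]
[ 0.45544698 -0.07374159  0.05572716]
shift [ -0.5 107.9  -1.2]
spin 0.1 or -179.9 j6 -112.6
```

View pics/w9.png

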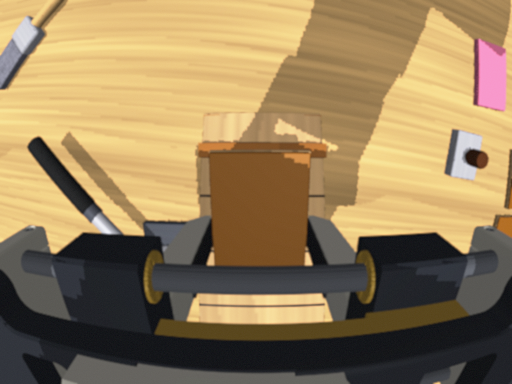

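View pics/s9.png

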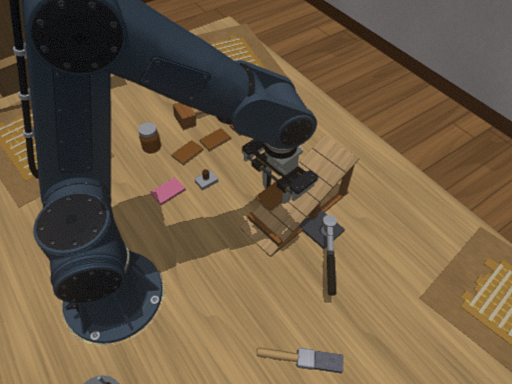

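```bash
python3 - <<'E'
from pan import *
cam("wrist"); print(onz("wrist",[(203,113),(323,113)],.0088)); from deckfit import deckT
Rm,t=deckT(np.load("deck.npy")); print(Rm@[-.035,-.063,0]+t,Rm@[-.035,.063,0]+t)
print(onz("wrist",[(199.5,303.5),(326.5,303.5)],.023+.11*np.sin(.4189)), Rm@[.11,-.063,0]+t)
E
python3 -m crank '[[0,0.035,0,0,0.05],[0,0.060,0,0,0.05],[0,0.075,0,0,0.05],[0,0.083,0,0,0.05],[0,0.083,0,0,0.05]]' 6; python3 -m crank '[[0,0.006,0,0,0.05],[0,0.012,0,0,0.05],[0,0.017,0,0,0.05],[0,0.022,0,0,0.05],[0,0.023,0,0,0.05]]' 4; python3 - <<'E'
from pan import *
for n in("wrist","scene","side"): cam(n)
cv2.imwrite("pics/w10.png",C["wrist"]["image"]);cv2.imwrite("pics/s10.png",cv2.resize(C["side"]["image"][150:270,220:360],None,fx=5,fy=5))
print(tool()[0])
E
```

```text
[[ 0.39744155 -0.14282734  0.0088    ]
 [ 0.37964373 -0.013589    0.0088    ]]
[ 0.39730446 -0.14488552  0.00876422] [ 0.38095868 -0.01995028  0.00876422]
[[ 0.5966324  -0.12066314  0.06774314]
 [ 0.5783055   0.0184739   0.06774314]] [ 0.52864917 -0.12770117  0.06774103]
clock: 11.85
position: [0.4553, -0.073, 0.0806]
ee_rot: [-1.141, -1.306, 1.308]
wrist_force: [0.0, 0.5, 0.8]
width: 0.0555
clock: 12.27
position: [0.4556, -0.0737, 0.0581]
ee_rot: [-1.143, -1.306, 1.307]
wrist_force: [0.0, -1.0, -0.5]
width: 0.0559
[ 0.45577991 -0.07374722  0.05869391]
```

View pics/w10.png

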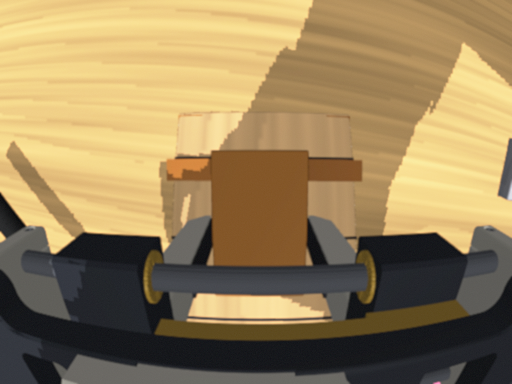

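View pics/s10.png

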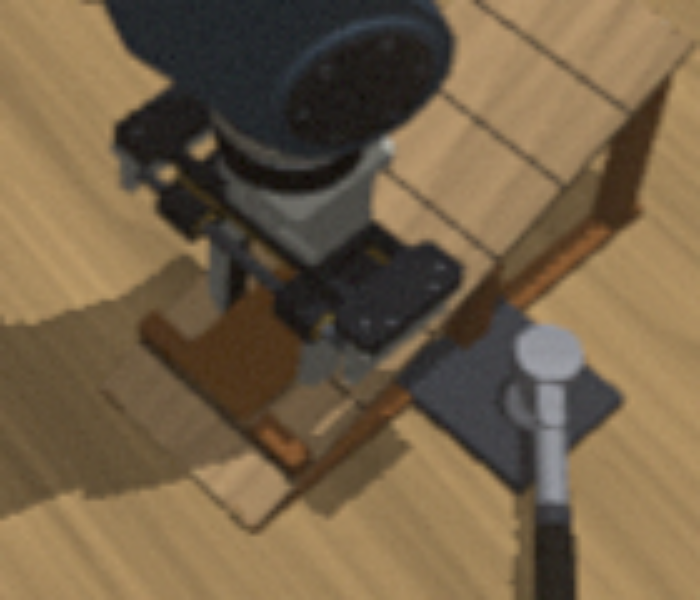

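```bash
python3 -m crank '[[0.002,0.002,0,0,0.05],[0.003,0.003,0,0,0.05],[0.003,0.004,0,0,0.05],[0.003,0.0045,0,0,0.05],[0.003,0.0045,0,0,0.05]]' 3; python3 - <<'E'
from pan import *
for n in("wrist",): cam(n)
cv2.imwrite("pics/w11.png",C["wrist"]["image"])
s=env.get_state();print(s["position"],s["wrist_force"],s["width"])
E
```

```text
clock: 12.83
position: [0.4556, -0.0707, 0.0543]
ee_rot: [-1.144, -1.307, 1.306]
wrist_force: [1.4, 0.4, 2.3]
width: 0.0564
[ 0.45552336 -0.07071508  0.05425899] [0.05665084 1.1026713  2.05409461] 0.0556309940231057
```

View pics/w11.png

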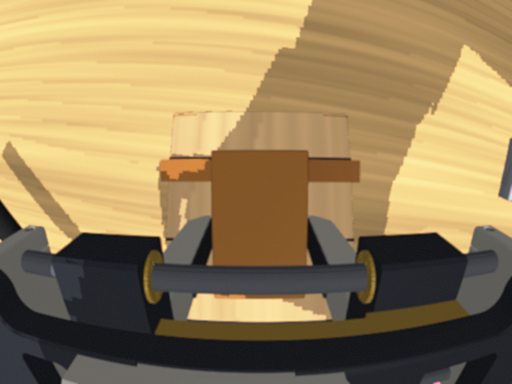

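```bash
python3 -m crank '[[0,0,0,0,0.06],[0,0,0,0,0.065],[0,0,0,0,0.07],[0,0,0,0,0.075],[0,0,0,0,0.075]]' 3; python3 -m crank '[[0,-0.02,0,0,0.08],[0,-0.05,0,0,0.08],[0,-0.09,0,0,0.08],[0,-0.13,0,0,0.08],[0,-0.16,0,0,0.08]]'; python3 - <<'E'
from pan import *
for n in("wrist","side","scene"): cam(n)
cv2.imwrite("pics/w12.png",C["wrist"]["image"]);cv2.imwrite("pics/s12.png",cv2.resize(C["side"]["image"][150:270,220:360],None,fx=5,fy=5))
s=env.get_state();print(s["position"],s["wrist_force"],s["width"])
E
```

```text
clock: 13.3
position: [0.4552, -0.0708, 0.0541]
ee_rot: [-1.143, -1.306, 1.307]
wrist_force: [-0.6, 1.2, 0.0]
width: 0.074
clock: 13.72
position: [0.4555, -0.0708, 0.2171]
ee_rot: [-1.145, -1.308, 1.306]
wrist_force: [0.2, 0.1, 0.4]
width: 0.0802
[ 0.45619563 -0.07098697  0.21588824] [-0.77389594  0.50978608  0.04953484] 0.07981940705021207
```

View pics/w12.png

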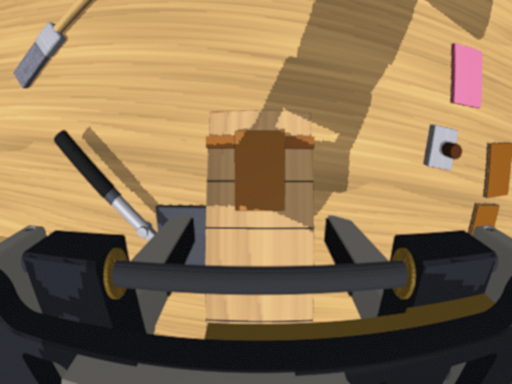

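View pics/s12.png

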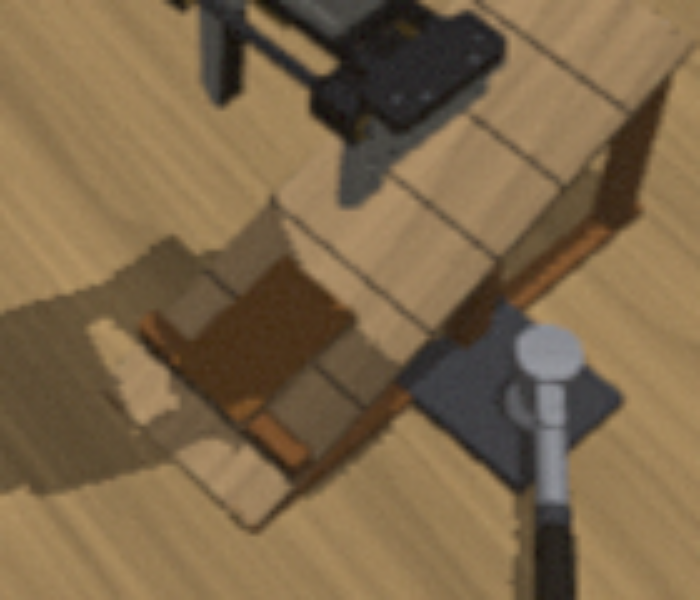

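```bash
cat > chk.py <<'E'
from pan import *
from deckfit import deckT
Rd,td=deckT(np.load("deck.npy"))
def ideal(k):
    c=np.array([.0452+.055*k,0,.0157]); a=np.radians(12.6)
    # panel x axis in deck frame: flatter than deck -> tilt down going up slope
    Rp=R.from_euler("y",a).as_matrix(); return c,Rp
def corners(k,dx=0,dy=0):
    c,Rp=ideal(k); P=np.array([[sx*.045,sy*.028,.006] for sx,sy in((-1,-1),(-1,1),(1,-1),(1,1))])@Rp.T+c+[dx,dy,0]
    return P@Rd.T+td
def check(n,k,px):
    """px: observed top face corners low-right,low-left,high-right,high-left -> offset of panel in deck coords (mm), yaw"""
    from scipy.optimize import least_squares
    px=np.array(px,float)
    c,Rp=ideal(k); B=np.array([[sx*.045,sy*.028,.006] for sx,sy in((-1,-1),(-1,1),(1,-1),(1,1))])
    def f(q):
        P=(B@R.from_euler("z",q[2]).as_matrix().T@Rp.T+c+[q[0],q[1],0])@Rd.T+td
        return (proj(n,P)-px).ravel()
    s=least_squares(f,[0,0,0],x_scale=[.01,.01,.1]); print(n,"off mm",(s.x[:2]*1000).round(1),"yaw",np.degrees(s.x[2]).round(1),"rms px",np.sqrt((s.fun**2).mean()).round(2)); return s.x
E
python3 - <<'E'
from chk import *
cam("wrist"); check("wrist",0,[(235,130),(285,130),(236,210),(283,210)])
# deck lines check
for x in(.055,.110,.22): print(x,proj("wrist",np.array([[x,-.063,0],[x,.063,0]])@Rd.T+td).round(1).tolist())
cam("side");U=np.array([(178,365),(240,418),(290,258),(355,315)])/5+[220,150]; check("side",0,U)
E
```

```text
wrist off mm [-1.   2.4] yaw -0.0 rms px 0.88
0.055 [[204.3, 181.7], [311.1, 182.1]]
0.11 [[203.1, 228.4], [311.8, 228.9]]
0.22 [[203.5, 320.3], [310.7, 321.0]]
side off mm [-0.5  0.9] yaw -6.9 rms px 12.59
```

```bash
python3 - <<'E'
from pan import *
q=np.load("deck.npy"); q[0]-=np.sin(q[2])*.002; q[1]+=np.cos(q[2])*.002; np.save("deck.npy",q)
goto([.509,.25,.2],np.radians(95)); 
E
python3 -m crank '[[0.037,0,-0.001,0,0.085],[0.074,0,-0.003,0,0.085],[0.111,0,-0.004,0,0.085],[0.148,0,-0.005,-1,0.085],[0.185,0,-0.006,-2,0.085]]'; python3 -m crank '[[0.037,0,-0.001,0,0.085],[0.074,0,-0.003,0,0.085],[0.108,0,-0.004,1,0.085],[0.122,0.01,-0.005,2,0.085],[0.124,0.02,-0.006,3,0.085]]'; python3 - <<'E'
from pan import *
cam("wrist"); cv2.imwrite("pics/w13.png",C["wrist"]["image"]);print(tool()[0]); o=wristpan()
goto([.509,.320,.004],np.radians(94.9)); 
E
```

```text
shift [310.6  13.2 -96.3]
spin 2.6 or -177.4 j6 -112.2
clock: 14.38
position: [0.4354, 0.1149, 0.2124]
ee_rot: [-1.123, -1.33, 1.334]
wrist_force: [1.1, -0.2, 0.6]
width: 0.085
clock: 14.8
position: [0.4208, 0.2387, 0.1923]
ee_rot: [-1.15, -1.294, 1.297]
wrist_force: [0.5, -0.1, 0.2]
width: 0.0851
[0.42025999 0.23712615 0.19023414]
px [329. 162.] c [403.  321.2] size [88.4 55.1] yaw 12.9
shift [ 72.4 185.6 -98.6]
spin 1.7 or -178.3 j6 -72.7
```

View pics/w13.png

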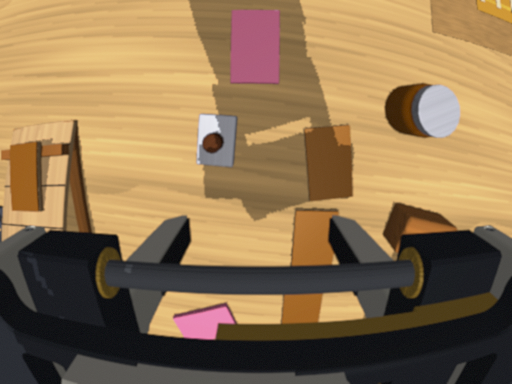

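```bash
python3 -m crank '[[0.022,0.01,-0.030,0,0.085],[0.044,0.02,-0.060,1,0.085],[0.066,0.03,-0.090,1.7,0.085],[0.0725,0.06,-0.0985,1.7,0.085],[0.0725,0.09,-0.0985,1.7,0.085]]'; python3 - <<'E'
from pan import *
cam("wrist"); cv2.imwrite("pics/w14.png",C["wrist"]["image"]);print(tool()[0]); o=wristpan()
goto([.509,.320,.004],np.radians(94.9)); 
E
```

```text
clock: 15.27
position: [0.5135, 0.3201, 0.1022]
ee_rot: [-1.168, -1.273, 1.271]
wrist_force: [0.4, 0.5, -1.2]
width: 0.0851
[0.50939076 0.31754877 0.09571255]
px [273.  66.] c [403.5 321.7] size [89.2 55.2] yaw 13.0
px [262. 189.] c [511.4 320.6] size [84.8 55.2] yaw 5.0
shift [ 2.8 91.7 -0.6]
spin -0.0 or 180.0 j6 -67.4
```

View pics/w14.png

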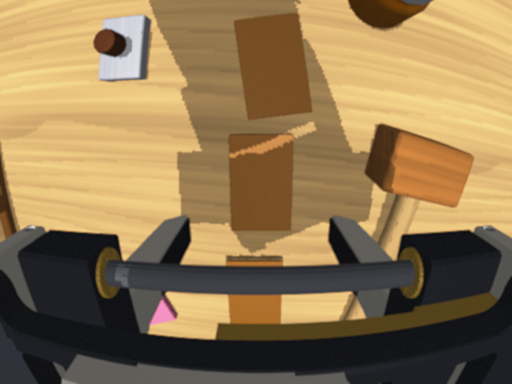

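```bash
python3 - <<'E'
from pan import *
cam("wrist"); print(onz("wrist",[(345,312),(385,250),(400,210),(375,175),(372,168)],.03).round(3))
E
python3 -m crank '[[0.002,0.04,0,0,0.08],[0.0025,0.075,0,0,0.08],[0.0025,0.093,0,0,0.08],[0.0025,0.0985,0,0,0.08],[0.0025,0.0985,0,0,0.08]]' 12;
```

```text
[[0.622 0.413 0.03 ]
 [0.551 0.437 0.03 ]
 [0.511 0.443 0.03 ]
 [0.482 0.412 0.03 ]
 [0.476 0.409 0.03 ]]
clock: 15.78
position: [0.511, 0.3215, 0.0055]
ee_rot: [-1.167, -1.27, 1.273]
wrist_force: [0.4, 1.1, 0.9]
width: 0.0798
```

Clear of the mallet. Grip and lift.

```bash
python3 -m crank '[[0,0.001,0,0,0.05],[0,0.001,0,0,0.05],[0,0.001,0,0,0.05],[0,0.001,0,0,0.05],[0,0.001,0,0,0.05]]' 12; python3 -m crank '[[0,-0.02,0,0,0.05],[0,-0.06,0,0,0.05],[0,-0.10,0,0,0.05],[0,-0.14,0,0,0.05],[0,-0.19,0,0,0.05]]'; cat > tgt.py <<'E'
from chk import *
def go(k,z=None,dx=0,dz=-.001):
    P=Rd@(ideal(k)[0]+[dx,0,0])+td; q=np.load("deck.npy"); s=env.get_state(); print("pos",s["position"].round(4),"F",s["wrist_force"].round(1),"w",round(s["width"],4)); print("target",P.round(4))
    goto([P[0],P[1],(P[2]+dz if z is None else z)],q[2]+np.pi/2)
if __name__=="__main__":
    import sys; go(int(sys.argv[1]),float(sys.argv[2]) if len(sys.argv)>2 else None)
E
python3 tgt.py 1 .2; python3 -c "
from h import *
cam('wrist');cv2.imwrite('pics/w15.png',C['wrist']['image'])"
```

```text
clock: 16.2
position: [0.5117, 0.3227, 0.0057]
ee_rot: [-1.168, -1.274, 1.271]
wrist_force: [-0.3, -1.9, 6.7]
width: 0.0558
clock: 16.62
position: [0.5106, 0.3223, 0.1883]
ee_rot: [-1.167, -1.272, 1.273]
wrist_force: [0.8, 0.5, 0.1]
width: 0.0558
pos [0.5106 0.3223 0.1883] F [0.8 0.5 0.1] w 0.0558
target [ 0.505  -0.0652  0.0781]
shift [-385.6  -11.7   38.9]
spin -2.5 or 177.5 j6 -67.1
```

View pics/w15.png

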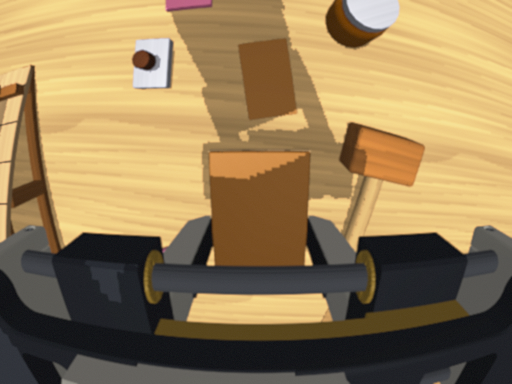

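```bash
python3 -m crank '[[-0.039,-0.003,0.004,0,0.05],[-0.078,-0.006,0.008,-1,0.05],[-0.117,-0.01,0.012,-2,0.05],[-0.156,-0.012,0.016,-2.5,0.05],[-0.195,-0.012,0.020,-2.5,0.05]]';python3 tgt.py 1 .18;
```

```text
clock: 17.08
position: [0.5077, 0.125, 0.1989]
ee_rot: [-1.145, -1.306, 1.304]
wrist_force: [1.1, -0.3, 0.1]
width: 0.0559
pos [0.5077 0.125  0.1989] F [ 1.1 -0.3  0.1] w 0.0559
target [ 0.505  -0.0652  0.0781]
shift [-188.2   18.8   27.5]
spin 0.0 or -180.0 j6 -88.8
```

```bash
python3 -m crank '[[-0.039,0,0.0055,0,0.05],[-0.078,0,0.011,0,0.05],[-0.117,0.005,0.0165,0,0.05],[-0.156,0.01,0.022,0,0.05],[-0.188,0.018,0.0275,0,0.05]]';python3 tgt.py 1 .11; python3 -c "
from h import *
cam('wrist');cv2.imwrite('pics/w16.png',C['wrist']['image'])"; python3 tgt.py 1 .11
```

```text
clock: 17.5
position: [0.505, -0.0659, 0.1807]
ee_rot: [-1.147, -1.305, 1.303]
wrist_force: [-0.0, 0.3, -0.7]
width: 0.0557
pos [ 0.505  -0.0659  0.1807] F [-0.   0.3 -0.7] w 0.0557
target [ 0.505  -0.0652  0.0781]
shift [ 0.7 70.7 -0. ]
spin -0.1 or 179.9 j6 -110.1
pos [ 0.5042 -0.0696  0.179 ] F [-0.6 -2.9 -1.2] w 0.0558
target [ 0.505  -0.0652  0.0781]
shift [ 4.3 69.  -1.4]
spin -0.2 or 179.8 j6 -110.3
```

View pics/w16.png

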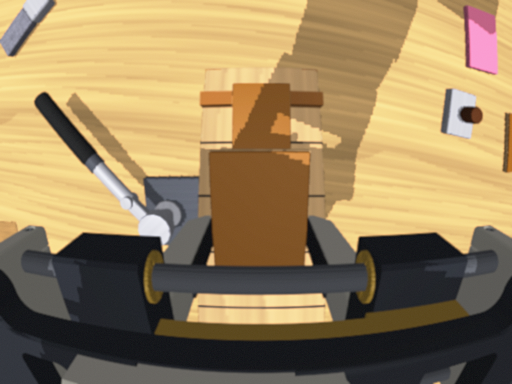

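```bash
python3 -m crank '[[0,0.035,0,0,0.05],[0.001,0.065,0,0,0.05],[0.001,0.080,0,0,0.05],[0.001,0.087,0,0,0.05],[0.001,0.087,0,0,0.05]]' 6; python3 tgt.py 1;  python3 -m crank '[[0,0.004,0,0,0.05],[0,0.008,0,0,0.05],[0,0.011,0,0,0.05],[0,0.013,0,0,0.05],[0,0.014,0,0,0.05]]' 4; python3 tgt.py 1; python3 -c "
from h import *
cam('wrist');cv2.imwrite('pics/w17.png',C['wrist']['image'])"; python3 tgt.py 1
```

```text
clock: 17.97
position: [0.5042, -0.0622, 0.0922]
ee_rot: [-1.143, -1.303, 1.305]
wrist_force: [-0.9, -0.3, -1.1]
width: 0.056
pos [ 0.5042 -0.0622  0.0922] F [-0.9 -0.3 -1.1] w 0.056
target [ 0.505  -0.0652  0.0781]
shift [-3.1 15.1 -0.4]
spin -0.0 or 180.0 j6 -109.7
clock: 18.38
position: [0.5051, -0.0625, 0.0794]
ee_rot: [-1.146, -1.304, 1.304]
wrist_force: [-0.3, -0.6, -0.3]
width: 0.0559
pos [ 0.5051 -0.0625  0.0794] F [-0.3 -0.6 -0.3] w 0.0559
target [ 0.505  -0.0652  0.0781]
shift [-2.7  2.3  0.4]
spin -0.0 or 180.0 j6 -109.7
pos [ 0.505  -0.0624  0.0793] F [-0.9 -0.8 -0.2] w 0.0558
target [ 0.505  -0.0652  0.0781]
shift [-2.8  2.2  0.3]
spin -0.0 or 180.0 j6 -109.7
```

View pics/w17.png

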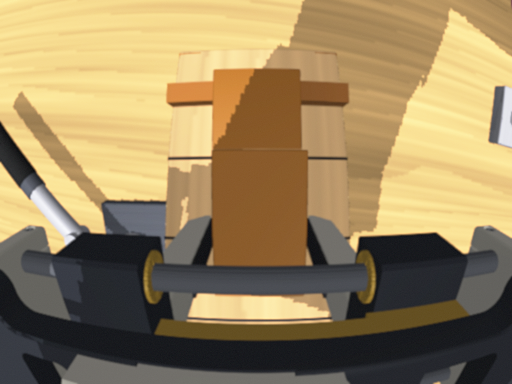

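```bash
python3 -m crank '[[0,0.001,0,0,0.05],[-0.001,0.002,0,0,0.05],[-0.001,0.003,0,0,0.05],[-0.001,0.003,0,0,0.05],[-0.001,0.003,0,0,0.05]]' 3; python3 tgt.py 1
```

```text
clock: 18.85
position: [0.5052, -0.0635, 0.0764]
ee_rot: [-1.145, -1.304, 1.304]
wrist_force: [-0.6, 1.5, 2.3]
width: 0.0557
pos [ 0.5052 -0.0635  0.0764] F [-0.6  1.5  2.3] w 0.0557
target [ 0.505  -0.0652  0.0781]
shift [-1.7 -0.7  0.4]
spin -0.0 or 180.0 j6 -109.8
```

```bash
python3 -m crank '[[0,0,0,0,0.06],[0,0,0,0,0.065],[0,0,0,0,0.07],[0,0,0,0,0.075],[0,0,0,0,0.075]]' 3; python3 -m crank '[[0,-0.02,0,0,0.08],[0,-0.05,0,0,0.08],[0,-0.09,0,0,0.08],[0,-0.12,0,0,0.08],[0,-0.14,0,0,0.08]]'; python3 - <<'E'
from pan import *
cam("wrist")
cv2.imwrite("pics/w18.png",C["wrist"]["image"])
s=env.get_state();print(s["position"],s["wrist_force"],s["width"])
goto([.43,.325,.2],np.radians(103))
E
```

```text
clock: 19.27
position: [0.5049, -0.0635, 0.0762]
ee_rot: [-1.145, -1.304, 1.304]
wrist_force: [-0.1, -0.0, 0.6]
width: 0.0745
clock: 19.68
position: [0.5057, -0.0636, 0.2195]
ee_rot: [-1.148, -1.306, 1.303]
wrist_force: [0.0, -0.0, -0.3]
width: 0.0801
[ 0.50687595 -0.06383138  0.22216052] [1.45147375 0.26655949 3.59323756] 0.07997311253265997
shift [395.6  21.   26.1]
spin -5.6 or 174.4 j6 -109.8
```

View pics/w18.png

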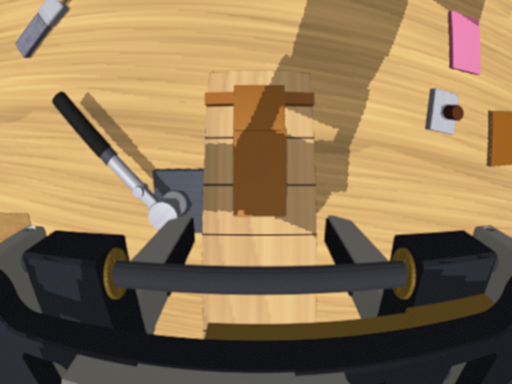

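```bash
cat > ck.py <<'E'
from chk import *
def run(k,px,save=None):
    cam("wrist"); check("wrist",k,px)
    for x in(.11,.165,.22): print(x,proj("wrist",np.array([[x,-.063,0],[x,.063,0]])@Rd.T+td).round(1).tolist())
E
python3 -c "
from ck import *
run(1,[(234,131),(286,131),(234.5,215),(286.5,215)]); run(0,[(235,85),(285,85),(0,0),(0,0)]) if 0 else None
print(proj('wrist',corners(0)).round(1).tolist())"
```

```text
wrist off mm [0.3 1.3] yaw 0.3 rms px 0.52
0.11 [[203.2, 184.1], [315.0, 184.2]]
0.165 [[202.2, 233.0], [315.8, 233.2]]
0.22 [[202.2, 282.0], [315.7, 282.2]]
[[233.9, 84.4], [284.3, 84.3], [233.3, 164.6], [284.7, 164.7]]
```

```bash
python3 -m crank '[[0.04,0,0.002,0,0.085],[0.08,0,0.005,-1,0.085],[0.12,0,0.008,-2,0.085],[0.16,0,0.010,-4,0.085],[0.198,0,0.013,-5.6,0.085]]'; python3 -c "
from h import *
goto([.428,.327,.12],np.radians(103))"
```

```text
clock: 20.2
position: [0.4654, 0.1329, 0.2152]
ee_rot: [-1.091, -1.375, 1.376]
wrist_force: [0.3, -0.3, -0.4]
width: 0.0852
shift [197.5  95.2  -7.8]
spin 0.1 or -179.9 j6 -92.7
```

```bash
python3 -m crank '[[0.039,0.01,-0.001,0,0.085],[0.078,0.02,-0.003,0,0.085],[0.117,0.03,-0.005,0,0.085],[0.156,0.04,-0.007,0,0.085],[0.1975,0.045,-0.008,0,0.085]]'; python3 -c "
from pan import *
cam('wrist');cv2.imwrite('pics/w19.png',C['wrist']['image']);o=wristpan()
x,y,a=o[0]; f=np.radians(a); goto([x+.025*np.cos(f),y+.025*np.sin(f),.006],f+np.pi/2)"
```

```text
clock: 20.62
position: [0.4284, 0.3265, 0.169]
ee_rot: [-1.092, -1.372, 1.377]
wrist_force: [0.5, 0.5, -1.0]
width: 0.0849
px [261. 150.] c [402.9 321.6] size [88.3 55. ] yaw 12.7
px [224. 312.] c [634. 325.] size [84.3 54.7] yaw 5.3
shift [ -5.1 162.6   0.2]
spin 0.4 or -179.6 j6 -70.3
```

View pics/w19.png

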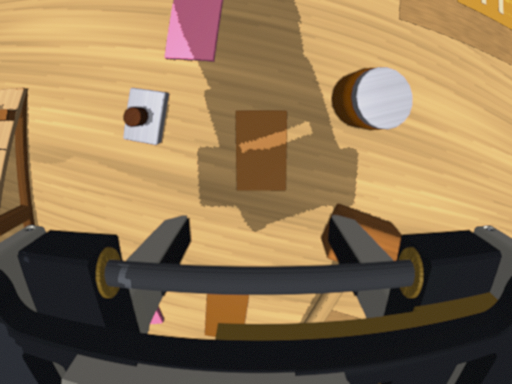

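```bash
python3 -m crank '[[-0.001,0.04,0,0,0.076],[-0.002,0.08,0,0,0.076],[-0.002,0.12,0,0,0.076],[-0.002,0.155,0,0,0.076],[-0.002,0.162,0,0,0.076]]' 12; python3 -m crank '[[0,0,0,0,0.05],[0,0,0,0,0.05],[0,0,0,0,0.05],[0,0,0,0,0.05],[0,0,-0.004,0,0.05]]' 12; python3 -m crank '[[0,0,-0.01,0,0.05],[0,0,-0.025,0,0.05],[0,0,-0.045,0,0.05],[0,0,-0.056,0,0.05],[0,0,-0.056,0,0.05]]' 12;
```

```text
clock: 21.08
position: [0.427, 0.3212, 0.0036]
ee_rot: [-1.09, -1.366, 1.382]
wrist_force: [-0.6, -1.9, 0.4]
width: 0.0758
clock: 21.5
position: [0.434, 0.3245, 0.0111]
ee_rot: [-1.093, -1.375, 1.374]
wrist_force: [-7.5, -2.0, 10.9]
width: 0.0553
clock: 21.92
position: [0.4915, 0.3377, 0.0109]
ee_rot: [-1.095, -1.378, 1.371]
wrist_force: [4.5, 0.4, 6.3]
width: 0.0554
```

```bash
python3 -m crank '[[0,0,0,0,0.06],[0,0,0,0,0.07],[0,0,0,0,0.08],[0,-0.03,0.01,0,0.08],[0,-0.07,0.025,0,0.08]]' 12; python3 -c "
from pan import *
cam('wrist');cv2.imwrite('pics/w20.png',C['wrist']['image']);o=wristpan();print(env.get_state()['position'],env.get_state()['wrist_force'])
for x,y,a in o: 
  f=np.radians(a); goto([x,y,.006],f+np.pi/2)"
```

```text
clock: 22.33
position: [0.4628, 0.3302, 0.0764]
ee_rot: [-1.091, -1.369, 1.379]
wrist_force: [0.4, -0.1, -0.1]
width: 0.0791
px [262. 195.] c [462.9 331.8] size [89.1 55.2] yaw 10.5
px [391. 225.] c [471.1 462.7] size [89.4 47.3] yaw 83.1
[0.4636192  0.33184915 0.08498865] [3.58229093 4.37707744 7.34278592]
shift [-0. 79.  1.]
spin 2.5 or -177.5 j6 -72.2
shift [125.7  79.3 -36.6]
spin -70.1 or 109.9 j6 -72.2
```

View pics/w20.png

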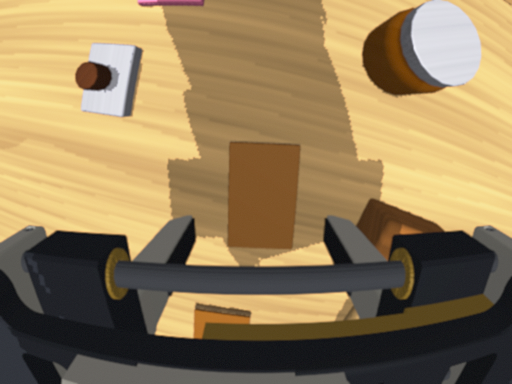

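```bash
python3 -m crank '[[0,0.035,0.001,2,0.075],[0,0.055,0.001,2.5,0.075],[0,0.067,0.001,2.5,0.075],[0,0.071,0.001,2.5,0.075],[0,0.071,0.001,2.5,0.075]]' 12; python3 -m crank '[[0,0,0,0,0.05],[0,0,0,0,0.05],[0,0,0,0,0.05],[0,0,0,0,0.05],[0,0,0,0,0.05]]' 12;  python3 -m crank '[[0,-0.03,0,0,0.05],[0,-0.07,0,0,0.05],[0,-0.11,0,0,0.05],[0,-0.15,0,0,0.05],[0,-0.19,0,0,0.05]]'; python3 tgt.py 2 .22;python3 -c "
from h import *
cam('wrist');cv2.imwrite('pics/w21.png',C['wrist']['image'])"
```

```text
clock: 22.8
position: [0.4632, 0.3309, 0.0067]
ee_rot: [-1.116, -1.342, 1.345]
wrist_force: [-0.4, 0.6, 0.2]
width: 0.0748
clock: 23.22
position: [0.4642, 0.3314, 0.0081]
ee_rot: [-1.117, -1.344, 1.342]
wrist_force: [-1.6, -0.7, 6.4]
width: 0.0555
clock: 23.63
position: [0.4634, 0.3309, 0.1994]
ee_rot: [-1.117, -1.343, 1.343]
wrist_force: [0.9, 0.7, -0.8]
width: 0.0558
pos [0.4634 0.3309 0.1994] F [ 0.9  0.7 -0.8] w 0.0558
target [ 0.5548 -0.0587  0.1005]
shift [-399.7  -20.6  -18.8]
spin 3.1 or -176.9 j6 -69.7
```

View pics/w21.png

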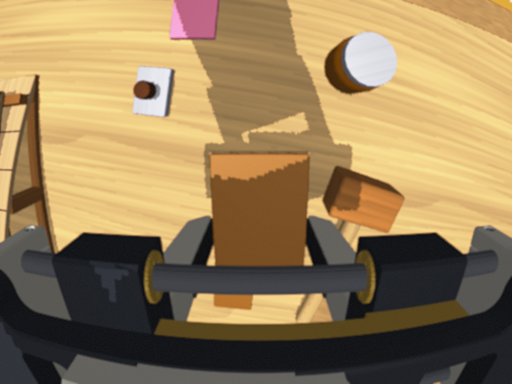

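```bash
python3 -m crank '[[-0.04,-0.005,-0.002,1,0.05],[-0.08,-0.01,-0.004,2,0.05],[-0.12,-0.015,-0.006,3,0.05],[-0.16,-0.02,-0.008,3,0.05],[-0.20,-0.02,-0.010,3,0.05]]'; python3 tgt.py 2 .2
```

```text
clock: 24.1
position: [0.5105, 0.1346, 0.2182]
ee_rot: [-1.145, -1.307, 1.305]
wrist_force: [0.7, 0.2, -0.3]
width: 0.0557
pos [0.5105 0.1346 0.2182] F [ 0.7  0.2 -0.3] w 0.0557
target [ 0.5548 -0.0587  0.1005]
shift [-197.4   18.2  -18.6]
spin 0.1 or -179.9 j6 -87.8
```

```bash
python3 -m crank '[[-0.04,0,-0.004,0,0.05],[-0.08,0,-0.008,0,0.05],[-0.12,0.005,-0.012,0,0.05],[-0.16,0.01,-0.015,0,0.05],[-0.197,0.018,-0.0185,0,0.05]]'; python3 tgt.py 2;python3 -c "
from h import *
cam('wrist');cv2.imwrite('pics/w22.png',C['wrist']['image'])"
```

```text
clock: 24.52
position: [0.5545, -0.059, 0.1995]
ee_rot: [-1.145, -1.306, 1.305]
wrist_force: [1.3, -0.1, -0.6]
width: 0.0555
pos [ 0.5545 -0.059   0.1995] F [ 1.3 -0.1 -0.6] w 0.0555
target [ 0.5548 -0.0587  0.1005]
shift [  0.2 100.   -0.2]
spin 0.1 or -179.9 j6 -108.4
```

View pics/w22.png

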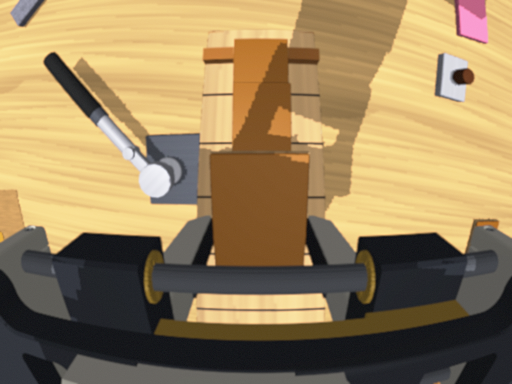

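Aligned (held panel 211–308, deck 198–325). Descend.

```bash
python3 -m crank '[[0.001,0.035,0,0,0.05],[0.001,0.065,0,0,0.05],[0.001,0.080,0,0,0.05],[0.001,0.085,0,0,0.05],[0.001,0.085,0,0,0.05]]' 6; python3 -m crank '[[0,0.004,0,0,0.05],[0,0.008,0,0,0.05],[0,0.010,0,0,0.05],[0,0.011,0,0,0.05],[0,0.011,0,0,0.05]]' 4; python3 tgt.py 2; python3 -c "
from h import *
cam('wrist');cv2.imwrite('pics/w23.png',C['wrist']['image'])"; python3 tgt.py 2
```

```text
clock: 24.98
position: [0.5536, -0.0555, 0.1133]
ee_rot: [-1.142, -1.304, 1.306]
wrist_force: [0.0, 0.1, -0.5]
width: 0.0559
clock: 25.4
position: [0.5544, -0.0556, 0.1037]
ee_rot: [-1.145, -1.306, 1.305]
wrist_force: [0.3, -0.0, 0.8]
width: 0.056
pos [ 0.5544 -0.0556  0.1037] F [ 0.3 -0.   0.8] w 0.056
target [ 0.5548 -0.0587  0.1005]
shift [-3.1  4.2  0. ]
spin 0.1 or -179.9 j6 -108.0
pos [ 0.5544 -0.0556  0.1037] F [-0.1  0.4  0.5] w 0.0556
target [ 0.5548 -0.0587  0.1005]
shift [-3.2  4.2 -0. ]
spin 0.1 or -179.9 j6 -108.0
```

View pics/w23.png

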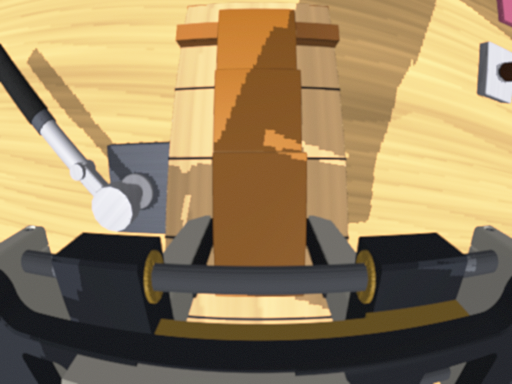

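```bash
python3 -m crank '[[-0.001,0.001,0,0,0.05],[-0.001,0.003,0,0,0.05],[-0.001,0.0045,0,0,0.05],[-0.001,0.0045,0,0,0.05],[-0.001,0.0045,0,0,0.05]]' 3; python3 tgt.py 2;  python3 -m crank '[[0,0,0,0,0.06],[0,0,0,0,0.065],[0,0,0,0,0.07],[0,0,0,0,0.075],[0,0,0,0,0.075]]' 3; python3 -m crank '[[0,-0.02,0,0,0.08],[0,-0.05,0,0,0.08],[0,-0.09,0,0,0.08],[0,-0.12,0,0,0.08],[0,-0.14,0,0,0.08]]'; python3 - <<'E'
from pan import *
cam("wrist")
cv2.imwrite("pics/w24.png",C["wrist"]["image"])
s=env.get_state();print(s["position"],s["wrist_force"],s["width"])
goto([.633,.326,.2],np.radians(96))
E
```

```text
clock: 25.87
position: [0.5544, -0.0567, 0.0988]
ee_rot: [-1.144, -1.305, 1.305]
wrist_force: [0.4, 1.6, 2.4]
width: 0.056
pos [ 0.5544 -0.0567  0.0988] F [0.4 1.6 2.4] w 0.056
target [ 0.5548 -0.0587  0.1005]
shift [-2.1 -0.7 -0.2]
spin 0.1 or -179.9 j6 -108.1
clock: 26.28
position: [0.5542, -0.0566, 0.0987]
ee_rot: [-1.144, -1.305, 1.305]
wrist_force: [0.2, 0.9, 0.0]
width: 0.0744
clock: 26.7
position: [0.5549, -0.0567, 0.2422]
ee_rot: [-1.147, -1.307, 1.304]
wrist_force: [0.4, -0.6, 0.5]
width: 0.0799
[ 0.55608109 -0.05689874  0.24505483] [ 0.65287941 -0.08073412  3.03887618] 0.07995194830832633
shift [ 369.6   45.1 -126.1]
spin 1.5 or -178.5 j6 -108.1
```

View pics/w24.png

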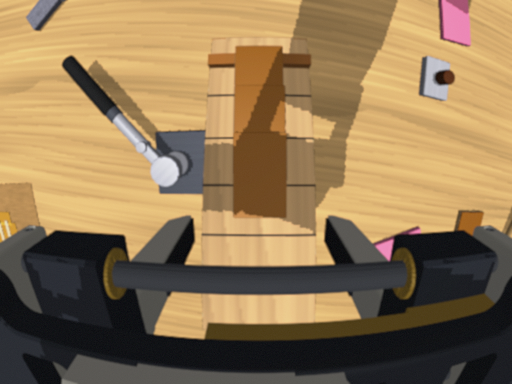

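```bash
python3 -c "
from ck import *
run(2,[(234,132),(286,132),(234,216),(286.5,216)])"
python3 -m crank '[[0.038,0.004,-0.013,0,0.085],[0.076,0.008,-0.026,0,0.085],[0.114,0.012,-0.039,0,0.085],[0.152,0.016,-0.052,1,0.085],[0.188,0.02,-0.063,1.5,0.085]]'; python3 -m crank '[[0.037,0.004,-0.010,0,0.085],[0.074,0.010,-0.02,0,0.085],[0.111,0.016,-0.030,0,0.085],[0.148,0.022,-0.040,0,0.085],[0.180,0.03,-0.05,0,0.085]]';  python3 -c "
from pan import *
cam('wrist');cv2.imwrite('pics/w25.png',C['wrist']['image']);print(tool()[0]);o=wristpan()
goto([.633,.326,.006],np.radians(96))"
```

```text
wrist off mm [1.  1.7] yaw 0.3 rms px 0.44
0.11 [[204.8, 137.9], [312.7, 138.1]]
0.165 [[202.8, 184.3], [314.4, 184.6]]
0.22 [[201.7, 233.2], [315.2, 233.6]]
clock: 27.22
position: [0.5918, 0.1401, 0.2173]
ee_rot: [-1.157, -1.284, 1.286]
wrist_force: [-0.1, -0.6, 0.6]
width: 0.0853
clock: 27.63
position: [0.6224, 0.3247, 0.1872]
ee_rot: [-1.157, -1.286, 1.288]
wrist_force: [0.4, 0.6, 0.6]
width: 0.0848
[0.62181283 0.32924703 0.18479632]
px [392.  61.] c [468.5 473.4] size [108.  64.] yaw 83.1
px [259. 176.] c [631.5 324.7] size [89.3 54.6] yaw 5.1
shift [ -4.6 178.8 -11.3]
spin 0.2 or -179.8 j6 -72.2
```

View pics/w25.png

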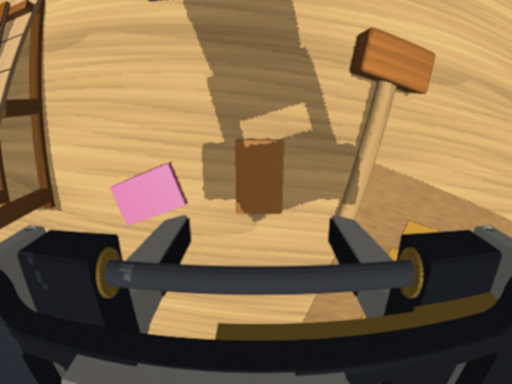

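```bash
python3 -m crank '[[0,0.04,-0.005,0,0.074],[0,0.08,-0.0095,0.5,0.074],[0,0.12,-0.0095,0.5,0.074],[0,0.15,-0.0095,0.5,0.074],[0,0.160,-0.0095,0.5,0.074]]' 12; python3 -c "
from pan import *
cam('wrist');cv2.imwrite('pics/w26.png',C['wrist']['image']);print(tool()[0]);print(onz('wrist',[(345,215)],.03));o=wristpan()
goto([.632,.325,.006],np.radians(95.5))"
```

```text
clock: 28.1
position: [0.6291, 0.3218, 0.022]
ee_rot: [-1.158, -1.272, 1.286]
wrist_force: [-1.0, 0.2, -0.8]
width: 0.0739
[0.62957069 0.32194696 0.02290956]
[[0.61376181 0.37025949 0.03      ]]
px [459.  33.] c [477.8 461.1] size [90.8 46.4] yaw 83.7
shift [ 2.8 16.9 -2.8]
spin 0.0 or -180.0 j6 -72.2
```

View pics/w26.png

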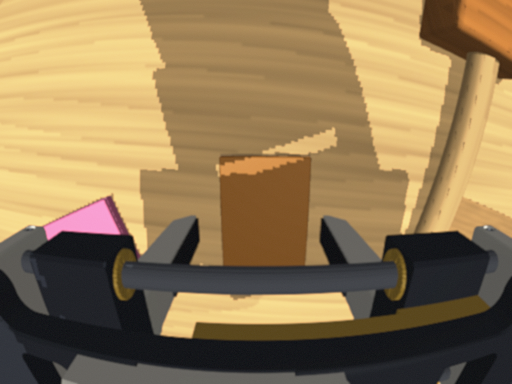

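```bash
python3 -m crank '[[0.003,0.008,-0.001,0,0.074],[0.003,0.014,-0.002,0,0.074],[0.003,0.016,-0.002,0,0.074],[0.003,0.016,-0.002,0,0.074],[0.003,0.016,-0.002,0,0.06]]' 12;  python3 -m crank '[[0,0,0,0,0.05],[0,0,0,0,0.05],[0,0,0,0,0.05],[0,0,0,0,0.05],[0,0,0,0,0.05]]' 12;  python3 -m crank '[[0,-0.03,0,0,0.05],[0,-0.07,0,0,0.05],[0,-0.11,0,0,0.05],[0,-0.15,0,0,0.05],[0,-0.19,0,0,0.05]]'; python3 tgt.py 3 .23;python3 -c "
from h import *
cam('wrist');cv2.imwrite('pics/w27.png',C['wrist']['image'])"
```

```text
clock: 28.57
position: [0.6346, 0.3267, 0.014]
ee_rot: [-1.163, -1.281, 1.279]
wrist_force: [-0.0, -0.9, -0.5]
width: 0.0706
clock: 28.98
position: [0.6341, 0.3265, 0.013]
ee_rot: [-1.162, -1.28, 1.28]
wrist_force: [0.3, -1.5, -0.2]
width: 0.05
clock: 29.4
position: [0.6338, 0.3264, 0.2049]
ee_rot: [-1.162, -1.28, 1.28]
wrist_force: [0.2, 0.4, -0.1]
width: 0.0495
pos [0.6338 0.3264 0.2049] F [ 0.2  0.4 -0.1] w 0.0495
target [ 0.6046 -0.0522  0.1228]
shift [-374.   -25.1   65.5]
spin -1.9 or 178.1 j6 -72.0
```

View pics/w27.png

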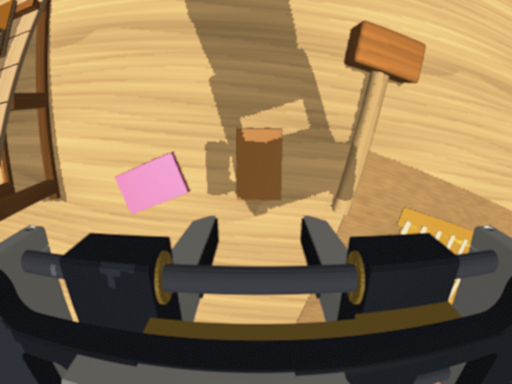

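```bash
python3 -m crank '[[0,0.04,0,0,0.078],[0,0.08,0,0,0.078],[0,0.12,0,0,0.078],[0,0.15,0,0,0.078],[0,0.150,0,0,0.078]]' 12; python3 -c "
from pan import *
cam('wrist');cv2.imwrite('pics/w28.png',C['wrist']['image']);s=env.get_state();print(s['position'],s['width']);o=wristpan()
goto([o[-1][0],o[-1][1],.006],np.radians(o[-1][2]+90))"
```

```text
clock: 29.87
position: [0.6306, 0.3249, 0.0457]
ee_rot: [-1.158, -1.271, 1.287]
wrist_force: [-0.9, 0.1, -1.8]
width: 0.0766
[0.63239008 0.32572243 0.04982119] 0.07732733865567781
px [261. 213.] c [633.4 325. ] size [84.7 55.3] yaw 5.3
shift [-0.8 43.8 -1.2]
spin 0.2 or -179.8 j6 -72.0
```

View pics/w28.png

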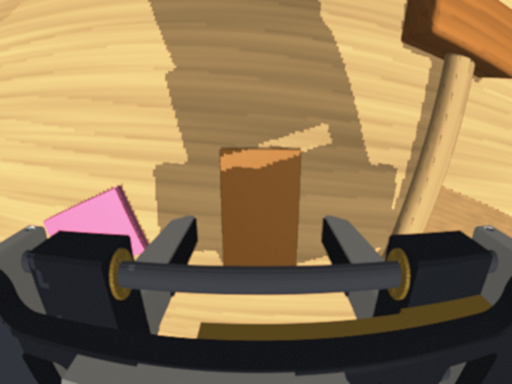

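```bash
python3 -m crank '[[0,0.03,0,0,0.078],[0,0.045,0.0015,0,0.078],[0,0.049,0.0015,0,0.078],[0,0.049,0.0015,0,0.078],[0,0.049,0.0015,0,0.078]]' 12;  python3 -m crank '[[0,0,0,0,0.05],[0,0,0,0,0.05],[0,0,0,0,0.05],[0,0,0,0,0.05],[0,0,0,0,0.05]]' 12;
```

```text
clock: 30.33
position: [0.6333, 0.3267, 0.0055]
ee_rot: [-1.163, -1.281, 1.279]
wrist_force: [-0.1, -0.2, -0.1]
width: 0.0781
clock: 30.75
position: [0.6328, 0.3264, 0.0044]
ee_rot: [-1.162, -1.28, 1.279]
wrist_force: [-0.5, -0.7, 3.7]
width: 0.056
```

```bash
python3 -m crank '[[0,-0.03,0,0,0.05],[0,-0.07,0,0,0.05],[0,-0.11,0,0,0.05],[0,-0.15,0,0,0.05],[0,-0.19,0,0,0.05]]'; python3 tgt.py 3 .23;python3 -c "
from h import *
cam('wrist');cv2.imwrite('pics/w29.png',C['wrist']['image'])"; python3 -m crank '[[-0.038,-0.006,0.006,0,0.05],[-0.076,-0.012,0.013,-1,0.05],[-0.114,-0.018,0.019,-1.8,0.05],[-0.152,-0.024,0.026,-1.8,0.05],[-0.188,-0.030,0.032,-1.8,0.05]]';python3 tgt.py 3 .23
```

```text
clock: 31.17
position: [0.6322, 0.3262, 0.1958]
ee_rot: [-1.162, -1.28, 1.28]
wrist_force: [-1.0, -0.0, 0.3]
width: 0.0557
pos [0.6322 0.3262 0.1958] F [-1.  -0.   0.3] w 0.0557
target [ 0.6046 -0.0522  0.1228]
shift [-374.   -34.2   63.9]
spin -1.9 or 178.1 j6 -72.0
clock: 31.63
position: [0.6182, 0.1343, 0.2239]
ee_rot: [-1.146, -1.303, 1.303]
wrist_force: [0.6, -0.0, -1.3]
width: 0.0556
pos [0.6182 0.1343 0.2239] F [ 0.6 -0.  -1.3] w 0.0556
target [ 0.6046 -0.0522  0.1228]
shift [-183.2   -6.1   37.3]
spin -0.1 or 179.9 j6 -89.3
```

View pics/w29.png

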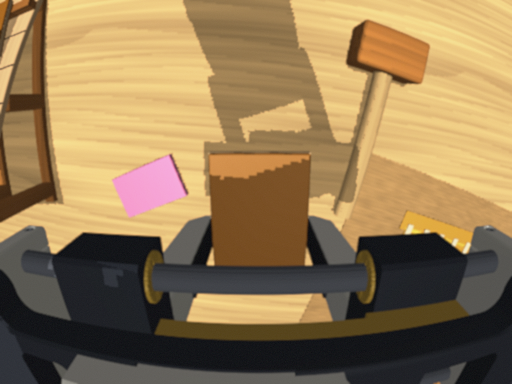

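```bash
python3 -m crank '[[-0.038,0,0.0075,0,0.05],[-0.076,0,0.015,0,0.05],[-0.114,0,0.0225,0,0.05],[-0.152,0,0.030,0,0.05],[-0.184,0.01,0.037,0,0.05]]';python3 tgt.py 3;python3 -c "
from h import *
cam('wrist');cv2.imwrite('pics/w30.png',C['wrist']['image'])"
```

```text
clock: 32.05
position: [0.606, -0.0536, 0.2153]
ee_rot: [-1.149, -1.304, 1.302]
wrist_force: [0.4, -1.1, -0.7]
width: 0.0558
pos [ 0.606  -0.0536  0.2153] F [ 0.4 -1.1 -0.7] w 0.0558
target [ 0.6046 -0.0522  0.1228]
shift [ 1.7 93.5  1.4]
spin -0.2 or 179.8 j6 -106.7
```

View pics/w30.png

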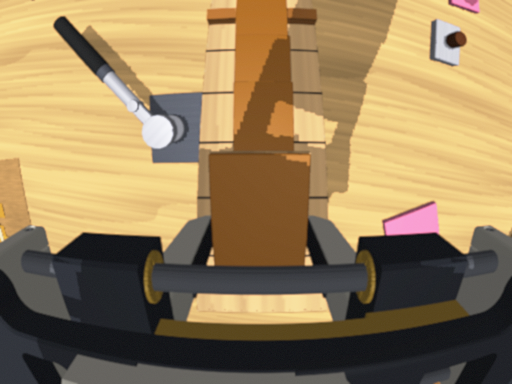

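```bash
python3 -m crank '[[0.001,0.035,0.0005,0,0.05],[0.002,0.060,0.001,0,0.05],[0.002,0.073,0.001,0,0.05],[0.002,0.078,0.001,0,0.05],[0.002,0.078,0.001,0,0.05]]' 6; python3 -m crank '[[0,0.004,0,0,0.05],[0,0.008,0,0,0.05],[0,0.010,0,0,0.05],[0,0.011,0,0,0.05],[0,0.011,0,0,0.05]]' 4; python3 tgt.py 3; python3 -c "
from h import *
cam('wrist');cv2.imwrite('pics/w31.png',C['wrist']['image'])"; python3 tgt.py 3
```

```text
clock: 32.52
position: [0.6039, -0.0491, 0.1348]
ee_rot: [-1.144, -1.302, 1.303]
wrist_force: [-0.1, 0.6, -0.0]
width: 0.056
clock: 32.93
position: [0.6045, -0.0492, 0.125]
ee_rot: [-1.146, -1.303, 1.303]
wrist_force: [-0.2, -0.0, -1.3]
width: 0.0558
pos [ 0.6045 -0.0492  0.125 ] F [-0.2 -0.  -1.3] w 0.0558
target [ 0.6046 -0.0522  0.1228]
shift [-3.   3.2  0.2]
spin -0.1 or 179.9 j6 -106.4
pos [ 0.6045 -0.0492  0.1251] F [ 0.1 -0.2 -1.1] w 0.0561
target [ 0.6046 -0.0522  0.1228]
shift [-3.   3.3  0.2]
spin -0.1 or 179.9 j6 -106.4
```

View pics/w31.png

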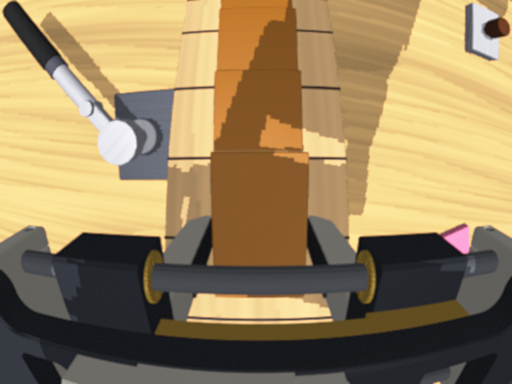

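```bash
python3 -m crank '[[-0.001,0.001,0,0,0.05],[-0.001,0.003,0,0,0.05],[-0.001,0.0045,0,0,0.05],[-0.001,0.0045,0,0,0.05],[-0.001,0.0045,0,0,0.05]]' 3; python3 tgt.py 3;  python3 -m crank '[[0,0,0,0,0.06],[0,0,0,0,0.065],[0,0,0,0,0.07],[0,0,0,0,0.075],[0,0,0,0,0.075]]' 3; python3 -m crank '[[0,-0.02,0,0,0.08],[0,-0.05,0,0,0.08],[0,-0.09,0,0,0.08],[0,-0.12,0,0,0.08],[0,-0.14,0,0,0.08]]'; python3 - <<'E'
from pan import *
cam("wrist");cam("scene");cam("side")
cv2.imwrite("pics/w32.png",C["wrist"]["image"]);cv2.imwrite("pics/s32.png",C["scene"]["image"]);cv2.imwrite("pics/d32.png",C["side"]["image"])
s=env.get_state();print(s["position"],s["wrist_force"],s["width"])
goto([.396,.184,.2],np.radians(96))
E
```

```text
clock: 33.4
position: [0.6046, -0.0503, 0.1204]
ee_rot: [-1.146, -1.303, 1.303]
wrist_force: [0.3, -0.7, 0.8]
width: 0.0561
pos [ 0.6046 -0.0503  0.1204] F [ 0.3 -0.7  0.8] w 0.0561
target [ 0.6046 -0.0522  0.1228]
shift [-1.9 -1.4  0.2]
spin -0.1 or 179.9 j6 -106.5
clock: 33.82
position: [0.6044, -0.0502, 0.1202]
ee_rot: [-1.146, -1.303, 1.303]
wrist_force: [0.1, 1.0, -0.6]
width: 0.0744
clock: 34.23
position: [0.6051, -0.0503, 0.2639]
ee_rot: [-1.149, -1.305, 1.302]
wrist_force: [-0.3, -0.3, -0.3]
width: 0.0796
[ 0.60494738 -0.05027681  0.2615725 ] [ 0.31659911  0.22019093 -0.66693505] 0.0804368351531837
shift [259.1  60.9 177.5]
spin 1.3 or -178.7 j6 -106.5
```

View pics/w32.png

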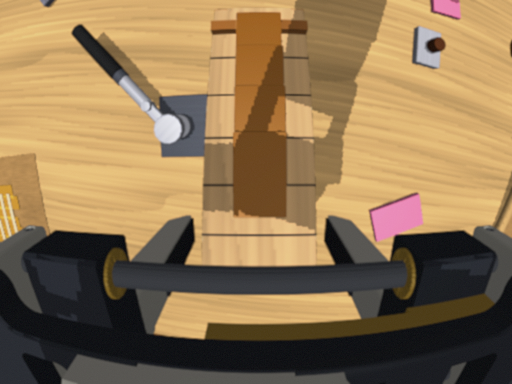

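View pics/s32.png

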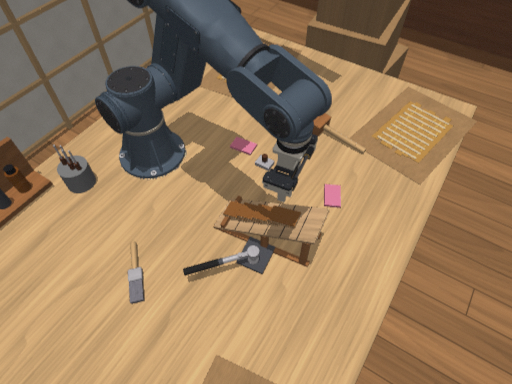

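View pics/d32.png

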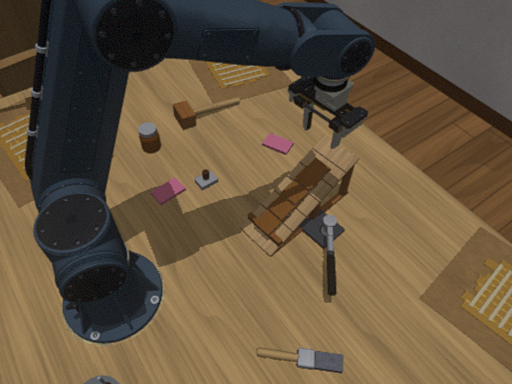

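```bash
python3 -c "
from ck import *
run(3,[(234,132.5),(286,132.5),(233.5,216),(286.5,216)])"
python3 -m crank '[[0.032,0,0.022,0,0.06],[0.064,0,0.044,0,0.06],[0.096,0.01,0.066,0,0.06],[0.128,0.02,0.088,0,0.06],[0.160,0.03,0.110,0,0.06]]'; python3 -m crank '[[0.033,0.006,0.022,0,0.06],[0.066,0.012,0.044,0,0.06],[0.099,0.02,0.067,0,0.06],[0.099,0.03,0.067,0,0.06],[0.099,0.03,0.067,0,0.06]]'; python3 -c "
from pan import *
cam('wrist');cv2.imwrite('pics/w33.png',C['wrist']['image']);print(tool()[0])
for l in('weight_c',): print([(q['score'],q['point'],onz('wrist',q['point'][::-1],.009).round(4)) for q in env.place_of('wrist',l)])
"
```

```text
wrist off mm [-1.6  2.1] yaw -0.1 rms px 1.09
0.11 [[205.9, 97.3], [310.4, 97.0]]
0.165 [[203.4, 140.1], [313.0, 139.9]]
0.22 [[201.6, 187.3], [314.9, 187.2]]
clock: 34.85
position: [0.4727, 0.0953, 0.2283]
ee_rot: [-1.144, -1.3, 1.304]
wrist_force: [1.9, 0.4, 0.2]
width: 0.0608
clock: 35.27
position: [0.3934, 0.1848, 0.1979]
ee_rot: [-1.142, -1.301, 1.308]
wrist_force: [0.9, 0.1, -0.4]
width: 0.0599
[0.39472893 0.18411745 0.19887378]
[(0.94, [167.9, 258.0], array([[0.3934, 0.1825, 0.009 ]]))]
```

View pics/w33.png

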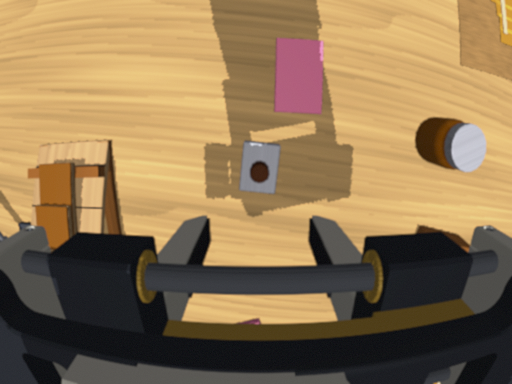

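```bash
python3 -c "
from pan import *
cam('wrist');print(onz('wrist',[(260,172)],.048), onz('wrist',[(260,167.5)],.018)); goto([.3945,.1825,.1],np.radians(97.5))
"
python3 -m crank '[[0,0.035,0,0,0.05],[-0.001,0.070,0,0,0.05],[-0.001,0.09,0,0,0.05],[-0.001,0.10,0,0,0.05],[-0.001,0.10,0,0,0.05]]' 20; python3 -c "
from pan import *
cam('wrist');cv2.imwrite('pics/w34.png',C['wrist']['image']);print(tool()[0])
print([(q['score'],q['point'],onz('wrist',q['point'][::-1],.009).round(4)) for q in env.place_of('wrist','weight_c')])
goto([.3945,.1825,.030],np.radians(97.5))
"
```

```text
[[0.39319108 0.18367002 0.048     ]] [[0.39398844 0.18380543 0.018     ]]
shift [ -0.8 100.    1.8]
spin -0.2 or 179.8 j6 -78.5
clock: 35.83
position: [0.3957, 0.1819, 0.0985]
ee_rot: [-1.145, -1.298, 1.304]
wrist_force: [-0.3, 0.2, -0.4]
width: 0.0497
[0.39627379 0.18223267 0.09976635]
[(0.96, [188.1, 261.6], array([[0.3945, 0.1833, 0.009 ]]))]
shift [ 0.2 70.6  2.2]
spin -0.3 or 179.7 j6 -78.6
```

View pics/w34.png

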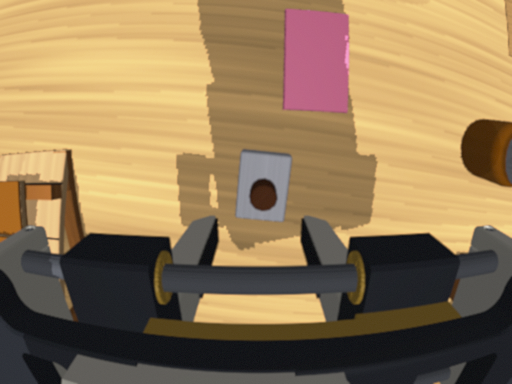

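```bash
python3 -m crank '[[0.001,0.03,0.002,0,0.05],[0.001,0.055,0.002,0,0.05],[0.001,0.066,0.002,0,0.05],[0.001,0.070,0.002,0,0.05],[0.001,0.070,0.002,0,0.05]]' 20; python3 -c "
from pan import *
cam('wrist');cv2.imwrite('pics/w35.png',C['wrist']['image']);print(tool()[0])"; python3 -m crank '[[0,0,0,0,0.015],[0,0,0,0,0.015],[0,0,0,0,0.015],[0,0,0,0,0.015],[0,0,0,0,0.015]]' 25; python3 -m crank '[[0,0,0,0,0.015],[0,-0.005,0,0,0.015],[0,-0.02,0,0,0.015],[0,-0.05,0,0,0.015],[0,-0.08,0,0,0.015]]' 25;  python3 -c "
from pan import *
cam('wrist');cv2.imwrite('pics/w36.png',C['wrist']['image']);s=env.get_state();print(s['position'],s['wrist_force'])"
```

```text
clock: 36.35
position: [0.3944, 0.1837, 0.0306]
ee_rot: [-1.146, -1.303, 1.302]
wrist_force: [0.5, -0.3, -0.3]
width: 0.0498
[0.39473294 0.18389098 0.03118229]
clock: 36.82
position: [0.3942, 0.184, 0.0307]
ee_rot: [-1.146, -1.303, 1.302]
wrist_force: [0.5, -2.0, -2.6]
width: 0.0212
clock: 37.23
position: [0.3928, 0.1834, 0.1107]
ee_rot: [-1.144, -1.3, 1.305]
wrist_force: [0.4, 0.0, -3.0]
width: 0.0213
[0.39550664 0.18440525 0.11592204] [6.2362334  2.28052271 2.60746167]
```

View pics/w36.png

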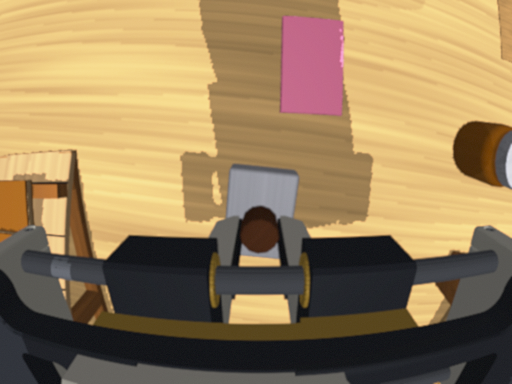

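View pics/w35.png

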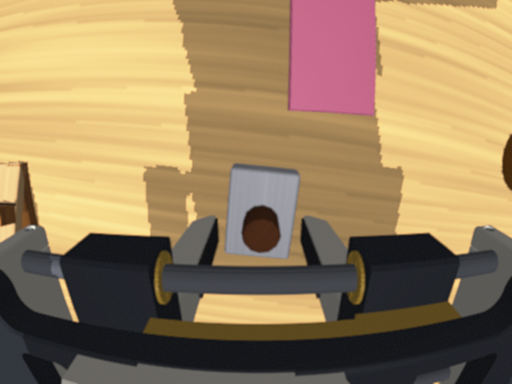

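```bash
python3 -c "
from h import *
goto([.594,-.0512,.22],np.load('deck.npy')[2]+np.pi/2)"; python3 -m crank '[[-0.025,-0.03,-0.023,0,0.015],[-0.050,-0.06,-0.046,0,0.015],[-0.075,-0.09,-0.069,0,0.015],[-0.100,-0.105,-0.092,0,0.015],[-0.125,-0.108,-0.115,0,0.015]]' 25; python3 -c "
from h import *
goto([.594,-.0512,.215],np.load('deck.npy')[2]+np.pi/2);print(tool()[0],tool()[2]['width'])"
```

```text
shift [-258.9 -103.5 -167.2]
spin -0.1 or 179.9 j6 -78.4
clock: 37.7
position: [0.5256, 0.0735, 0.2217]
ee_rot: [-1.149, -1.306, 1.301]
wrist_force: [-0.2, 0.3, -3.9]
width: 0.0211
shift [-132.5    7.   -51.8]
spin -0.1 or 179.9 j6 -94.4
[0.52558334 0.07353468 0.22173675] 0.021138258152820503
```

```bash
python3 -m crank '[[-0.030,0,-0.013,0,0.015],[-0.060,0,-0.026,0,0.015],[-0.090,0.002,-0.038,0,0.015],[-0.120,0.005,-0.048,0,0.015],[-0.132,0.007,-0.0515,0,0.015]]' 25; python3 -m crank '[[0,0.005,0,0,0.015],[0,0.015,0,0,0.015],[0,0.02,0,0,0.015],[0,0.02,0,0,0.015],[0,0.02,0,0,0.015]]' 25; python3 -c "
from h import *
goto([.594,-.0512,.1583],np.load('deck.npy')[2]+np.pi/2);print(tool()[0],tool()[2]['width'])
for n in('wrist','side','scene'): cam(n)
cv2.imwrite('pics/w37.png',C['wrist']['image']);cv2.imwrite('pics/d37.png',cv2.resize(C['side']['image'][100:260,230:390],None,fx=3.7,fy=3.7))
"
```

```text
clock: 38.12
position: [0.5926, -0.0531, 0.2105]
ee_rot: [-1.147, -1.3, 1.302]
wrist_force: [-0.7, -0.3, -3.3]
width: 0.0213
clock: 38.53
position: [0.5913, -0.0488, 0.191]
ee_rot: [-1.144, -1.303, 1.304]
wrist_force: [-0.0, -0.2, -3.8]
width: 0.0214
shift [-2.8 32.7 -2.4]
spin -0.1 or 179.9 j6 -106.6
[ 0.59132501 -0.0487641   0.19097889] 0.021435354747100475
```

View pics/w37.png

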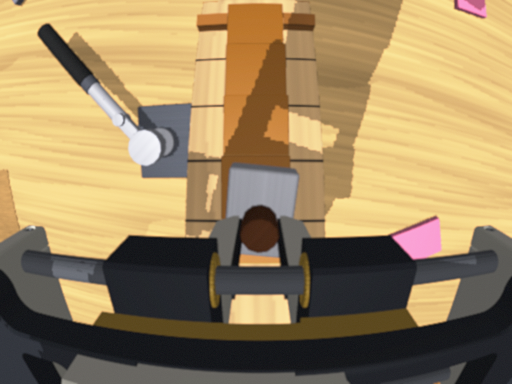

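View pics/d37.png

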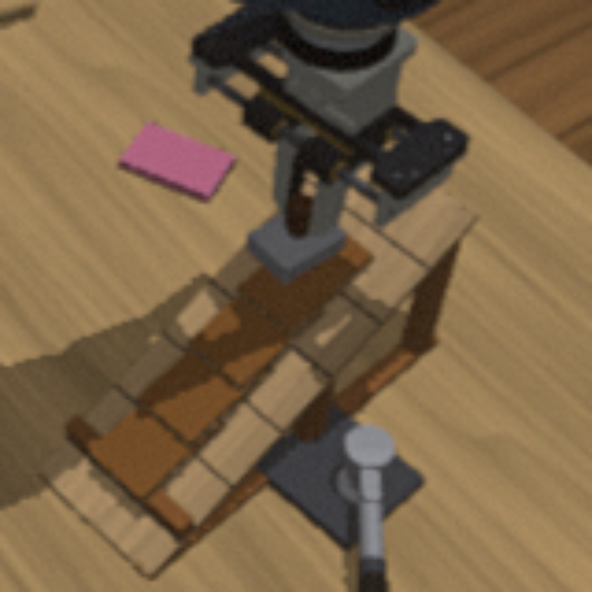

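```bash
python3 -m crank '[[-0.001,0.01,-0.001,0,0.015],[-0.002,0.018,-0.002,0,0.015],[-0.002,0.022,-0.002,0,0.015],[-0.002,0.025,-0.002,0,0.015],[-0.002,0.026,-0.002,0,0.015]]' 20; python3 -m crank '[[0,0.001,0,0,0.015],[0,0.002,0,0,0.015],[0,0.003,0,0,0.015],[0,0.004,0,0,0.015],[0,0.004,0,0,0.015]]' 10; python3 -c "
from h import *
cam('wrist');print(tool()[2]['wrist_force'])
cv2.imwrite('pics/w38.png',C['wrist']['image'])"
```

```text
clock: 39.1
position: [0.5938, -0.0515, 0.1644]
ee_rot: [-1.145, -1.302, 1.303]
wrist_force: [0.3, 0.2, -4.2]
width: 0.0212
clock: 39.52
position: [0.5938, -0.0518, 0.1623]
ee_rot: [-1.146, -1.302, 1.303]
wrist_force: [-6.3, -0.5, 5.6]
width: 0.0219
[-6.24418656 -1.03247269  6.01460229]
```

View pics/w38.png

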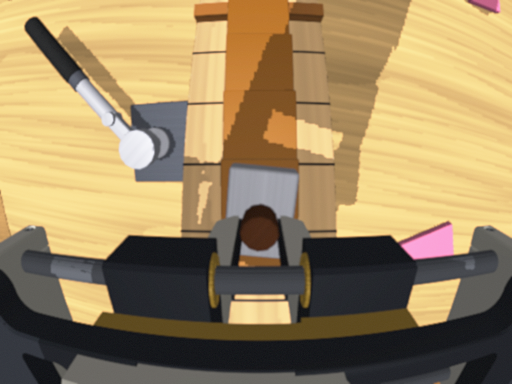

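```bash
python3 -m crank '[[0,0,0,0,0.015],[0,0,0,0,0.015],[0,0,0,0,0.015],[0,0,0,0,0.015],[0,0.001,0,0,0.015]]' 3; python3 -c "
from h import *
cam('wrist');print(tool()[0],tool()[2]['wrist_force'])
cv2.imwrite('pics/w39.png',C['wrist']['image'])"
```

```text
clock: 39.98
position: [0.5941, -0.0516, 0.1605]
ee_rot: [-1.146, -1.303, 1.303]
wrist_force: [-3.3, -1.6, 0.9]
width: 0.0219
[ 0.5939528  -0.05159351  0.1601466 ] [-2.80079358 -1.12462305  0.30624998]
```

View pics/w39.png

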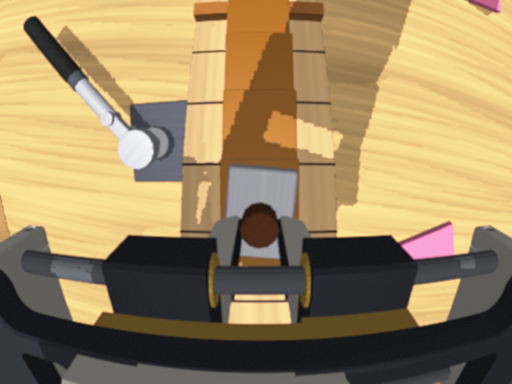

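```bash
python3 -m crank '[[0,0.001,0.001,0,0.015],[0,0.002,0.001,0,0.015],[0,0.002,0.001,0,0.015],[0,0.002,0.001,0,0.015],[0,0.002,0.001,0,0.015]]' 3; python3 -m crank '[[0,0,0,0,0.024],[0,0,0,0,0.028],[0,0,0,0,0.035],[0,0,0,0,0.045],[0,0,0,0,0.05]]' 3;  python3 -c "
from h import *
cam('wrist');print(tool()[0],tool()[2]['wrist_force'])
cv2.imwrite('pics/w40.png',C['wrist']['image'])"
```

```text
clock: 40.45
position: [0.5932, -0.0516, 0.1582]
ee_rot: [-1.146, -1.303, 1.303]
wrist_force: [-1.5, -0.5, -1.8]
width: 0.0214
clock: 40.87
position: [0.5933, -0.0517, 0.1585]
ee_rot: [-1.146, -1.303, 1.303]
wrist_force: [-0.6, -0.2, -0.0]
width: 0.0434
[ 0.59322741 -0.05167355  0.15843936] [ 0.1247318  -0.74698588  0.17571587]
```

View pics/w40.png

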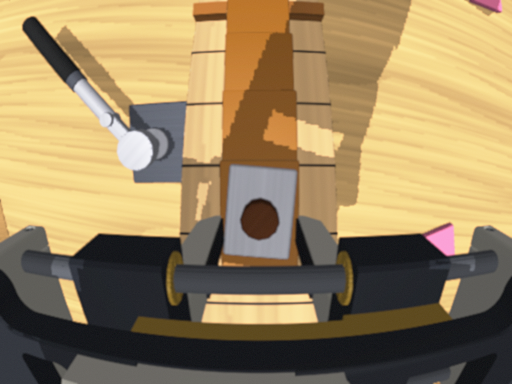

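```bash
python3 -m crank '[[0,-0.02,0,0,0.06],[0,-0.05,0,0,0.06],[0,-0.08,0,0,0.06],[0,-0.11,0,0,0.06],[0,-0.12,0,0,0.06]]' 10; python3 -m crank '[[0.03,0,0.01,0,0.06],[0.07,0,0.02,0,0.06],[0.11,0,0.03,0,0.06],[0.15,0,0.04,0,0.06],[0.19,0,0.05,0,0.06]]' 10;python3 -c "
from ck import *
for n in('wrist','scene','side'):cam(n)
print(tool()[0],tool()[2]['wrist_force'])
cv2.imwrite('pics/w41.png',C['wrist']['image']);cv2.imwrite('pics/s41.png',cv2.resize(C['scene']['image'][180:290,190:340],None,fx=5,fy=5));cv2.imwrite('pics/d41.png',cv2.resize(C['side']['image'][130:290,220:380],None,fx=3.7,fy=3.7))
P=[(n,q['point'][::-1]) for n in('wrist','scene','side') for q in env.place_of(n,'weight_c')[:1]]
print(P)
W,e=tri(*P[1],*P[2]);print(W,e,Rd.T@(W-td))
for a,b in((0,1),(0,2)):
  W,e=tri(*P[a],*P[b]);print(e,Rd.T@(W-td))
print('ideal',ideal(3)[0], (ideal(3)[0]+ideal(3)[1]@[0,0,.015]))
for n in('wrist','scene','side'): print(n,[np.round(proj(n,Rd@ideal(3)[0]+Rd@ideal(3)[1]@[0,0,.015]+td),1).tolist()])
"
```

```text
clock: 41.33
position: [0.5943, -0.0519, 0.283]
ee_rot: [-1.151, -1.307, 1.301]
wrist_force: [0.0, 0.0, 1.0]
width: 0.06
clock: 41.75
position: [0.5181, 0.1318, 0.2779]
ee_rot: [-1.146, -1.302, 1.303]
wrist_force: [1.3, 0.6, 0.7]
width: 0.0606
[0.51831433 0.13245589 0.27808942] [ 0.36407805 -0.54020524 -0.23546328]
[('wrist', [442.4, 67.0]), ('scene', [279.1, 209.4]), ('side', [308.4, 171.5])]
[ 0.5867661  -0.05128507  0.14488594] [0.6, 0.6] [0.20307775 0.00323093 0.04300474]
[129.7, 129.7] [ 3.01534186 -3.00464768  4.06944517]
[149.5, 149.5] [0.20708014 0.02152882 0.3576925 ]
ideal [0.2102 0.     0.0157] [0.21347215 0.         0.03033875]
wrist [[[102.6, 224.3]]]
scene [[[283.2, 213.2]]]
side [[[312.7, 171.4]]]
```

View pics/w41.png

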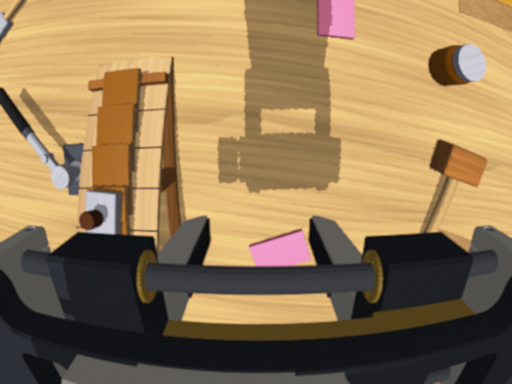

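View pics/s41.png

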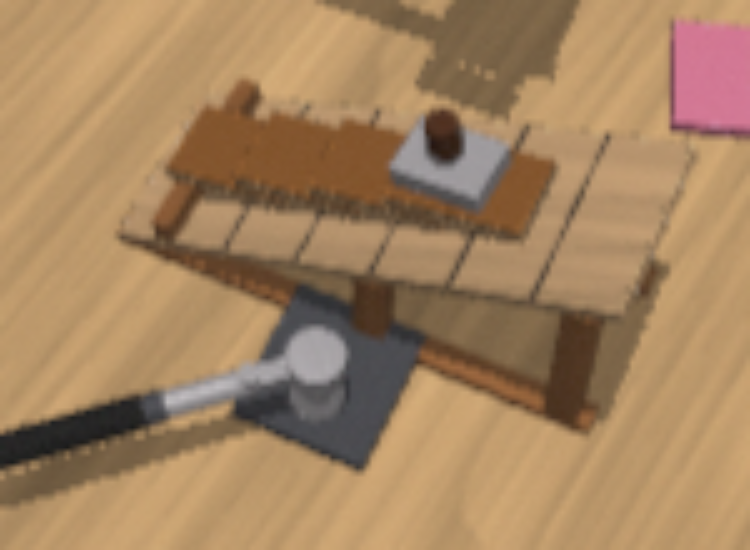

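View pics/d41.png

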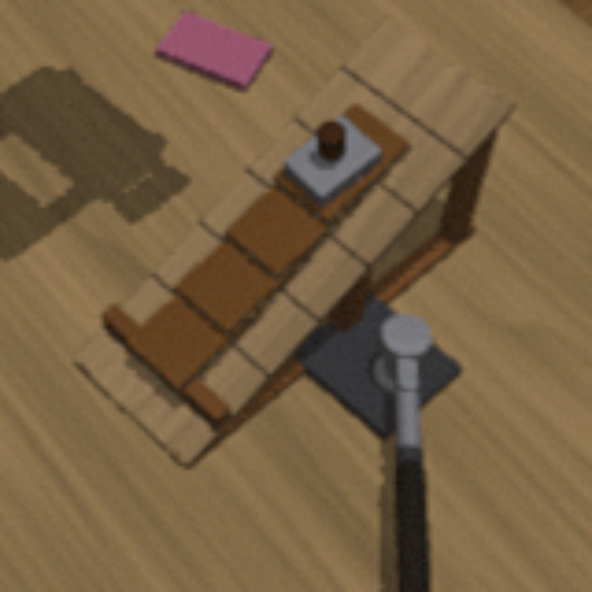

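```bash
python3 -c "
from ck import *
from scipy.optimize import least_squares
cam('scene');cam('side')
ob={'scene':np.array([(390,165),(418,115),(474,197),(512,152)])/5+[190,180],'side':np.array([(323,192),(283,158),(380,152),(340,118)])/3.7+[220,130]}
B=np.array([[a*.030,b*.022,.009] for a,b in((-1,-1),(-1,1),(1,-1),(1,1))])
c,Rp=ideal(3)
def f(q,ns=('scene','side')):
  P=((B@R.from_euler('z',q[2]).as_matrix().T+[q[0],q[1],.015+q[3]])@Rp.T+c)@Rd.T+td
  return np.concatenate([(proj(n,P)-ob[n]).ravel() for n in ns])
s=least_squares(f,[0,0,0,0],x_scale=[.01,.01,.1,.01]);print((s.x*1000).round(1),f(s.x).round(1))
# panel 3 upper-end corners: scene (553,162) left high, (520,238) right high(bottom); side (355,104) left,(410,147) right
for n,l,r in(('scene',np.array((553,160))/5+[190,180],np.array((522,228))/5+[190,180]),('side',np.array((355,104))/3.7+[220,130],np.array((410,147))/3.7+[220,130])):
  print(n,'obs',l,r,'ideal hl,hr',proj(n,corners(3))[[3,2]].round(1).tolist())
"
```

```text
[ -10.1    1.1 -101.8   -3. ] [-0.4  0.   1.3 -0.6  0.5  0.2 -0.  -1.8 -0.5  1.8 -0.2  0.8  0.8  0.
  0.9 -0.6]
scene obs [300.6 212. ] [294.4 225.6] ideal hl,hr [[301.1, 211.5], [294.1, 226.2]]
side obs [315.94594595 158.10810811] [330.81081081 169.72972973] ideal hl,hr [[316.3, 157.6], [331.3, 168.6]]
```

```bash
python3 -m crank '[[-0.04,0,-0.01,0,0.05],[-0.08,0,-0.02,0,0.05],[-0.12,0,-0.03,0,0.05],[-0.16,0,-0.04,0,0.05],[-0.19,0,-0.047,0,0.05]]' 10; python3 -m crank '[[0,0.02,0.002,0,0.05],[0,0.04,0.002,0,0.05],[0,0.06,0.002,0,0.05],[0,0.07,0.002,0,0.05],[0,0.07,0.002,0,0.05]]' 10; python3 -c "
from h import *
cam('wrist');print(tool()[0],tool()[2]['wrist_force'])
cv2.imwrite('pics/w42.png',C['wrist']['image']);goto([.5885,-.052,.158],np.load('deck.npy')[2]+np.pi/2)
print(env.place_of('wrist','weight_c')[:1], onz('wrist',[(260,222)],.165))"
```

```text
clock: 42.57
position: [0.5908, -0.0562, 0.2781]
ee_rot: [-1.148, -1.301, 1.301]
wrist_force: [0.6, 0.0, 0.4]
width: 0.0501
clock: 42.98
position: [0.5872, -0.0531, 0.2061]
ee_rot: [-1.143, -1.299, 1.303]
wrist_force: [-0.3, 0.4, -0.1]
width: 0.05
[ 0.58787709 -0.05292869  0.20779326] [ 0.04622195 -0.75386984  0.38626263]
shift [ 0.8 49.8 -0.8]
spin -0.2 or 179.8 j6 -106.9
[{'point': [203.2, 259.5], 'score': 0.65}] [[ 0.59946587 -0.05128292  0.165     ]]
```

View pics/w42.png

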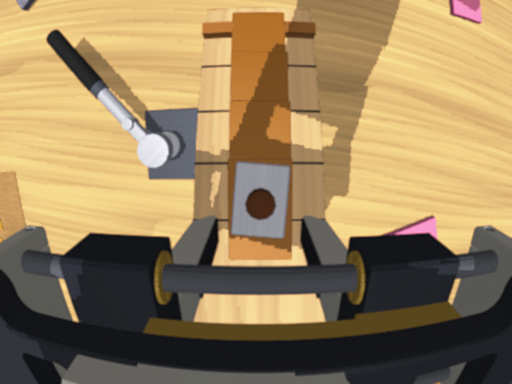

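```bash
python3 -c "
from ck import *
cam('wrist');print(onz('wrist',[(260,204)],.172),onz('wrist',[(260,204)],.165),tool()[0]);print(proj('wrist',corners(3)).round(0).tolist())
g=Rd@(ideal(3)[0]+ideal(3)[1]@[-.010,0.001,.043])+td; print(g); print(Rd@(ideal(3)[0]+ideal(3)[1]@[0,0.001,.043])+td)
s=check('wrist',3,[(233,162),(291,166),(228,234),(285,240)])
"
```

```text
[[ 0.58547001 -0.053036    0.172     ]] [[ 0.58774343 -0.05273231  0.165     ]] [ 0.58869108 -0.05265288  0.20945503]
[[226.0, 157.0], [290.0, 157.0], [227.0, 257.0], [289.0, 257.0]]
[ 0.5863717  -0.05358661  0.16301379]
[ 0.59609158 -0.05231492  0.16499037]
wrist off mm [-5.9  1. ] yaw -4.6 rms px 9.82
```

```bash
python3 -m crank '[[0,0.02,0.001,0,0.05],[0,0.035,0.0015,0,0.05],[0,0.045,0.0015,0,0.05],[0,0.049,0.0015,0,0.05],[0,0.049,0.0015,0,0.05]]' 20; python3 -m crank '[[0,0,0,0,0.015],[0,0,0,0,0.015],[0,0,0,0,0.015],[0,0,0,0,0.015],[0,0,0,0,0.015]]' 20; python3 -c "
from h import *
cam('wrist');print(tool()[0],tool()[2]['wrist_force'])
cv2.imwrite('pics/w43.png',C['wrist']['image'])"
```

```text
clock: 43.55
position: [0.5867, -0.0525, 0.1593]
ee_rot: [-1.146, -1.303, 1.303]
wrist_force: [-0.2, 0.3, 0.1]
width: 0.0502
clock: 43.97
position: [0.5868, -0.0525, 0.1597]
ee_rot: [-1.146, -1.303, 1.303]
wrist_force: [-0.1, 0.9, 1.7]
width: 0.0212
[ 0.58679628 -0.05249712  0.15970222] [-0.95343939  0.2714556   1.40048542]
```

View pics/w43.png

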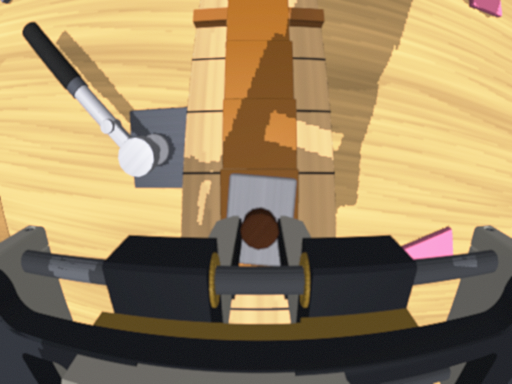

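```bash
python3 -m crank '[[0,-0.004,0,0,0.015],[0,-0.008,0,0,0.015],[0,-0.008,-0.004,0,0.015],[0,-0.008,-0.009,0,0.015],[0,-0.008,-0.009,0,0.015]]' 20; python3 -c "
from h import *
cam('wrist');print(tool()[0],tool()[2]['wrist_force'])
cv2.imwrite('pics/w44.png',C['wrist']['image'])"; python3 -m crank '[[0,0.002,0,0,0.015],[0,0.004,0,0,0.015],[0,0.0055,0,0,0.015],[0,0.0065,0,0,0.015],[0,0.0065,0,0,0.015]]' 20;
```

```text
clock: 44.43
position: [0.5964, -0.0513, 0.1673]
ee_rot: [-1.146, -1.303, 1.303]
wrist_force: [-0.1, 0.1, -4.0]
width: 0.0216
[ 0.5959141  -0.05126725  0.16703156] [ 0.19827161  0.36705798 -3.7332098 ]
clock: 44.9
position: [0.5953, -0.0514, 0.1614]
ee_rot: [-1.146, -1.302, 1.303]
wrist_force: [-4.9, 0.4, 4.0]
width: 0.0215
```

View pics/w44.png

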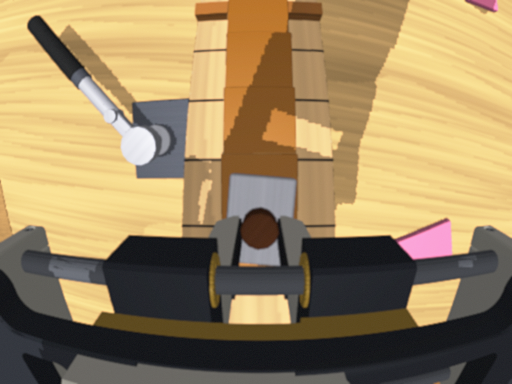

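```bash
python3 -m crank '[[0,0,0,0,0.015],[0,0,0,0,0.015],[0,0,0,0,0.015],[0,0.001,0,0,0.015],[0,0.001,0,0,0.015]]' 3; python3 -m crank '[[0,0,0,0,0.024],[0,0,0,0,0.028],[0,0,0,0,0.035],[0,0,0,0,0.045],[0,0,0,0,0.05]]' 3; python3 -m crank '[[0,-0.02,0,0,0.06],[0,-0.05,0,0,0.06],[0,-0.08,0,0,0.06],[0,-0.11,0,0,0.06],[0,-0.12,0,0,0.06]]' 10; python3 -m crank '[[0.03,0,0.01,0,0.06],[0.07,0,0.02,0,0.06],[0.11,0,0.03,0,0.06],[0.15,0,0.04,0,0.06],[0.19,0,0.05,0,0.06]]' 10;python3 -c "
from ck import *
for n in('wrist','scene','side'):cam(n)
print(tool()[0],tool()[2]['wrist_force'])
cv2.imwrite('pics/w45.png',C['wrist']['image']);cv2.imwrite('pics/s45.png',cv2.resize(C['scene']['image'][180:290,190:340],None,fx=5,fy=5));cv2.imwrite('pics/d45.png',cv2.resize(C['side']['image'][130:290,220:380],None,fx=3.7,fy=3.7))"
```

```text
clock: 45.32
position: [0.596, -0.0513, 0.1601]
ee_rot: [-1.147, -1.304, 1.302]
wrist_force: [-0.4, 1.0, 3.5]
width: 0.0221
clock: 45.73
position: [0.5955, -0.0514, 0.1597]
ee_rot: [-1.146, -1.303, 1.303]
wrist_force: [0.1, -0.3, -0.3]
width: 0.0429
clock: 46.15
position: [0.5968, -0.0516, 0.2843]
ee_rot: [-1.151, -1.306, 1.301]
wrist_force: [0.8, -0.3, -0.0]
width: 0.0601
clock: 46.57
position: [0.5206, 0.1321, 0.2793]
ee_rot: [-1.146, -1.302, 1.303]
wrist_force: [0.6, 0.3, 0.1]
width: 0.0598
[0.52075451 0.13275005 0.27949817] [-0.45319108 -1.23612576  1.08281535]
```

View pics/s45.png

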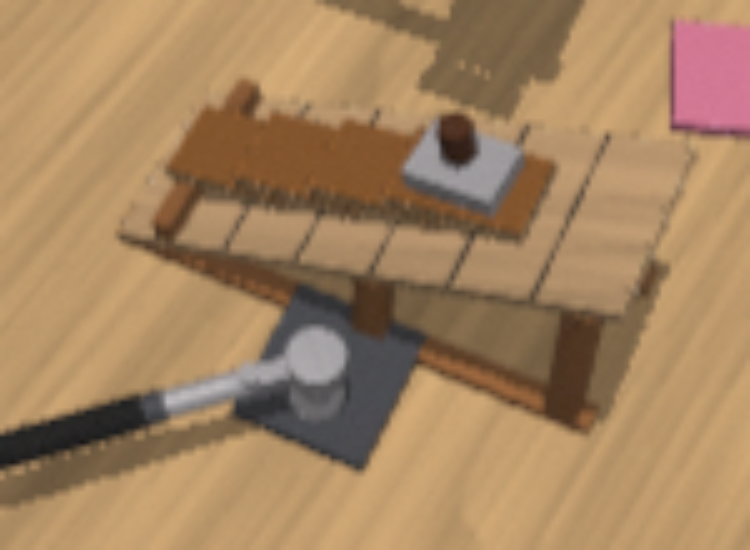

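View pics/d45.png

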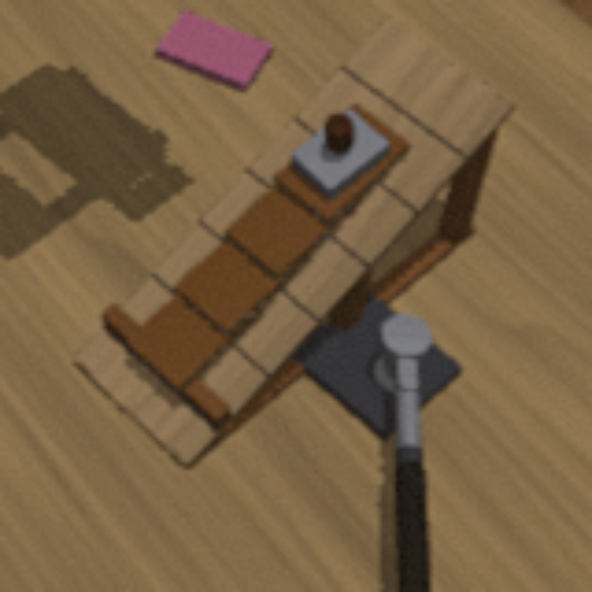

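```bash
python3 -c "
from ck import *
from scipy.optimize import least_squares
cam('scene');cam('side')
ob={'scene':np.array([(404,167),(430,118),(490,203),(525,154)])/5+[190,180],'side':np.array([(331,185),(292,152),(390,149),(348,111)])/3.7+[220,130]}
B=np.array([[a*.030,b*.022,.009] for a,b in((-1,-1),(-1,1),(1,-1),(1,1))])
c,Rp=ideal(3)
def f(q):
  P=((B@R.from_euler('z',q[2]).as_matrix().T+[q[0],q[1],.015+q[3]])@Rp.T+c)@Rd.T+td
  return np.concatenate([(proj(n,P)-ob[n]).ravel() for n in ('scene','side')])
s=least_squares(f,[0,0,0,0],x_scale=[.01,.01,.1,.01]);print((s.x*1000).round(1),f(s.x).round(1))
print(env.get_state()['clock'])"
```

```text
[  -1.6    0.7 -106.7   -3.5] [-0.6  0.5  1.5 -0.3 -0.1 -0.   0.1 -1.2 -0.4  1.9 -0.4  0.6  0.3 -0.9
  1.  -0.5]
46.8167
```

```bash
python3 -c "
from h import *
d=cam('scene');cv2.imwrite('pics/s46.png',d['image'])
for l in('jar','mallet','brush'): print(l,[(round(q['score'],2),np.round(q['point'],0).tolist()) for q in env.place_of('scene',l)[:2]])"
```

```text
jar [(0.68, [123.0, 278.0])]
mallet [(0.9, [128.0, 319.0])]
brush [(0.78, [277.0, 135.0])]
```

View pics/s46.png

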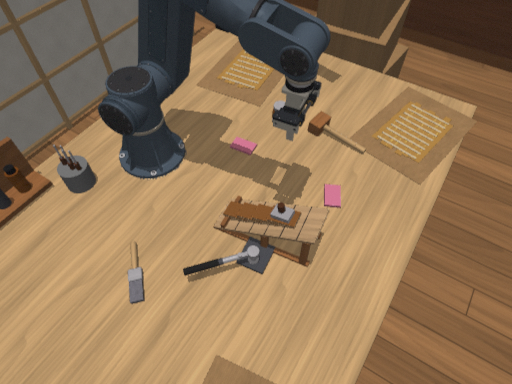

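View pics/w45.png

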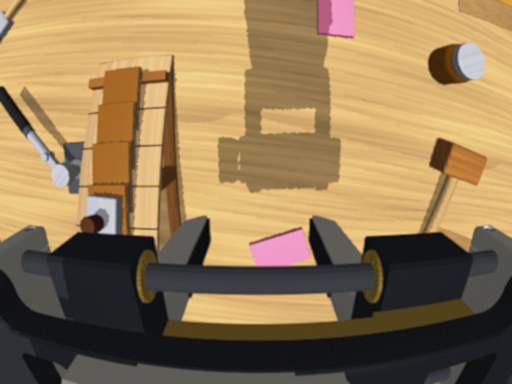

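All the tan panels are on the rack, the weight sits on the topmost one, the bystanders are where they started, and only the pink look-alikes remain on the bench. I'm handing in.

```bash
python3 -c "
from h import *
print(env.hand_in())"
```

```text
the job is handed in; nothing more can be done
None
```

The job is handed in at about 47 s on the robot's clock; no verdict was reported.

- **Wrench:** I pushed it clockwise until the bolt stopped and the handle bent clearly at the hinge, with about 18 N at the grip. Later pictures show it straight again. I judged the bolt home from that force and the visible bend, since the joint cannot be read directly.
- **Panels:** Four tan panels were present, and all are laid on lines 0 to 3. When each was placed, its centre measured within about 2 mm of its proper lie both along and across the slope, and square within 0.5 degrees. I left the pink look-alikes alone.
- **Weight:** It first came down about 10 mm low on the topmost panel, so I gripped it again and moved it. It now stands knob up, flat, about 2 mm from the centre. Height is less certain: its fitted centre came out about 3.5 mm low, which I put down to picking the corners by eye.
- **One miss:** The first grip at the last panel closed above it, because the gripper was 8 mm too high. The second try held.
- **Disagreement:** A side-camera fit of the first panel gave about 7 degrees of yaw, but with a 12.6-pixel residual from badly picked corners. I discarded it in favour of the wrist-camera fit.
- **Last look:** The jar, mallet and brush were within about 2 pixels of where they started, and the gripper was clear of everything.

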